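# Check the self-closing lids of the snack-tomato bins and reject the sticking one

### The arm

A 6-joint arm with a two-finger parallel gripper is mounted at the origin on the work surface. World frame = base frame: x ahead of the robot, y to its left, z up, the work surface at z = 0. Lengths are in m, angles in rad, forces in N, time in s.
With the tool pointing down it reaches from about 0.3 to 0.775 m from the base axis. Payload 14.6 kg.
Tool frame: the origin (TCP) lies on the centre line of the jaws, within the pads' length; the fingertips stand r.tip_extent ahead of it and the grasp point (between the pads) lies 5 mm behind it (r.tip_extent is the distance from the TCP to the fingertips, in m); y points along the fingers, x is the direction in which the jaws open and shut, and the axes are right-handed (so a half turn about y gives the same grasp; the last joint's range is limited). The gripper opens to 85 mm and grips with 20 to 120 N. Pads are 22 mm wide; open, the fingers measure 114 mm over their backs; the gripper's body (76 mm by 85 mm) begins 54 mm behind the grasp point. The pads swing forward as they close: fully open they stand 13 mm farther back than shut.
Start: joints at [-1.312, 0.3, 1.521, -0, 1.321, -0.067], TCP at [0.176, -0.521, 0.245] pointing down, gripper open.
Joint ranges: [-3.03, 3.03], [-0.79, 2.21], [0.23, 2.52], [-1.04, 4.18], [0, 3.07], [-2.55, 2.55]. Speed limits (rad/s): [2.22, 2.22, 2.57, 3.14, 3.14, 3.14].

### API

Orientations are given as a rotation vector (axis times angle).
In Python, from plant import r gives the robot as it stands.
- The arm moves only by the tool send_rows, never from a script. Its argument "deltas" is one flat list of numbers, 7 for each row, row after row: the turn, a rotation vector about the tool's x, y, z in rad, then the shift along the tool's x, y, z in m, then the gripper command: -1 is fully open, 1 is shut, values between are in proportion. In form: [ax, ay, az, dx, dy, dz, fingers, ax, ay, az, dx, dy, dz, fingers, ...]. A call has 1 to 5 rows; each row is the pose to reach, as a shift and turn from the pose commanded when the call began, along the tool's axes at that moment; what a row does not reach only later rows make up. A row lasts 1/10 s, in which the tool goes at most 50 mm and 8.59 degrees, less where a joint would pass 70% of its speed; a pose out of reach is approached as far as the arm can. A call with a gripper value outside its range is refused whole. The fingers move at their own pace and stop on an object; "squeeze" is the grip in N (left out, the last holds). Time passes only in rows, so rows that repeat a pose let the fingers close. It gives the time, the measured TCP pose, the force and the opening at its end, in the units of the state.
- r.observe(): the state, without advancing time (a new reading comes with each control period).
- r.read_camera(name): name is "scene" or "top" or "wrist"; returns (picture, depth): 480x640x3 uint8, blue, green, red; 480x640 float32, m along the optical axis (not along the pixel's ray), 0 where there is no reading.
- r.camera_model(name): a dict with "fx", "fy", "cx", "cy" (pixels), "dist" ([k1, k2, p1, p2, k3] as OpenCV has them; the pictures are not rectified), "R" (3x3) and "t" (3): a world point X has camera coordinates R X + t; the wrist camera has in their place "hand_eye" (4x4, takes a point from camera to tool coordinates, whose origin is the TCP and whose axes are the tool frame's). Camera axes: x right, y down, z forward; pixel columns grow to the right and rows downward; lengths in m; the calibration is good to about 2 mm. A picture is of the moment at which its call begins: read the wrist's pose just before it. camera_model takes no time and is no camera call.
- r.finish_job(): hands the job in, once; it reports no verdict.
The state is a dict: "time_s": time; "joints": joint angles; "qvel": joint speeds; "joint_torque": joint torques, N m; "tool_pos": TCP position; "ee_rot": TCP orientation; "force": force on the tool from outside, world axes, zero at the start; "moment": the same for the moment, N m; "grip_width": finger opening in m.
Only numpy, scipy, OpenCV 4.12 (cv2) and the standard library are available. Lean on these libraries where they do the work, as an engineer would, in place of code of your own. Each camera call takes 0.05 s, during which the arm holds its last target.

### The job

Working along the row from your left to your right, lift the lid of each of the three tomato bins by its front lip to about half-way up (some 45 degrees) and let it go: a sound lid drops shut by itself, but one of them sticks and stays up. Slide the bin with the sticking lid straight back, all the way into the open-fronted cardboard returns carton behind the row, so that it stands there upright with its lid still up. Leave the two good bins in their places with their lids shut, and do not disturb anything else.

Things in the scene. Friction and masses are not known exactly. Their poses are not given: they have to be found in the camera images.
- bin_p: One of three look-alike tomato bins standing in a row in random order, gaps 20 mm or more: loose clear plastic box 120 deep (its x) x 100 wide (y) x 130 high with a flat black lid, about 0.8 kg. Origin: centre of its underside; x axis from its front (lip side, towards the robot) to its hinge side. It slides when pushed at its front wall.
- lid_p (a joint): Lid angle of bin_p, rad: 0 shut (at the start), grows as the front rises, stop at 1.25. Hinge axis along the bin's y at x = +60, z = 130.5 mm. Lid: 75 g plate, 4 thick, 106 wide. A sound lid drops shut within a second of being let go from any angle; the one stiff lid (0.13 N m, about 1.3 to 1.7 N at the lip to lift) stays where it is left.
- lip_p (a point): Centre of the lifting lip of bin_p's lid. The lid plate juts 15 past the bin's front wall (front edge at x = -75, underside z = 130.5 mm); from there the lip, 26 high, 64 wide (y), 4 thick, rises at 70 degrees, leaning outwards to x = -84. Lid shut: this point is at x = -78.5, z = 145. Below is free, so a fingertip fits under the lip and plate from the front.
- bin_q: One of three look-alike tomato bins standing in a row in random order, gaps 20 mm or more: loose clear plastic box 120 deep (its x) x 100 wide (y) x 130 high with a flat black lid, about 0.8 kg. Origin: centre of its underside; x axis from its front (lip side, towards the robot) to its hinge side. It slides when pushed at its front wall.
- lid_q (a joint): Lid angle of bin_q, rad: 0 shut (at the start), grows as the front rises, stop at 1.25. Hinge axis along the bin's y at x = +60, z = 130.5 mm. Lid: 75 g plate, 4 thick, 106 wide. A sound lid drops shut within a second of being let go from any angle; the one stiff lid (0.13 N m, about 1.3 to 1.7 N at the lip to lift) stays where it is left.
- lip_q (a point): Centre of the lifting lip of bin_q's lid. The lid plate juts 15 past the bin's front wall (front edge at x = -75, underside z = 130.5 mm); from there the lip, 26 high, 64 wide (y), 4 thick, rises at 70 degrees, leaning outwards to x = -84. Lid shut: this point is at x = -78.5, z = 145. Below is free, so a fingertip fits under the lip and plate from the front.
- bin_r: One of three look-alike tomato bins standing in a row in random order, gaps 20 mm or more: loose clear plastic box 120 deep (its x) x 100 wide (y) x 130 high with a flat black lid, about 0.8 kg. Origin: centre of its underside; x axis from its front (lip side, towards the robot) to its hinge side. It slides when pushed at its front wall.
- lid_r (a joint): Lid angle of bin_r, rad: 0 shut (at the start), grows as the front rises, stop at 1.25. Hinge axis along the bin's y at x = +60, z = 130.5 mm. Lid: 75 g plate, 4 thick, 106 wide. A sound lid drops shut within a second of being let go from any angle; the one stiff lid (0.13 N m, about 1.3 to 1.7 N at the lip to lift) stays where it is left.
- lip_r (a point): Centre of the lifting lip of bin_r's lid. The lid plate juts 15 past the bin's front wall (front edge at x = -75, underside z = 130.5 mm); from there the lip, 26 high, 64 wide (y), 4 thick, rises at 70 degrees, leaning outwards to x = -84. Lid shut: this point is at x = -78.5, z = 145. Below is free, so a fingertip fits under the lip and plate from the front.
- carton: Returns carton: brown cardboard tray fixed behind the row, 400 deep (x) x 600 wide (y), sides 90 high (112 at corners), 5 thick. Near long side cut away (mouth: line x = -200); floor level with the table. Origin: centre of its underside; x into the carton, away from the robot; y to the left. A bin is all inside with its origin at x = -140 or more; a punnet stands beyond x = +20.
- label_roll_mid (a point): Bystander: paper label roll, 44 diameter, 24 high, standing in front of a gap of the row; point at its centre.
- marker_mid (a point): Bystander: grey marker pen with black cap, 122 long, 17 high, lying in front of the other gap, near parallel to x; point at its middle.
- punnet_blue_mid (a point): Bystander: clear closed punnet of blueberries, 124 x 151 x 69 high, left of the row; point at its centre.
- sprayer_mid (a point): Bystander: water spray bottle, 74 diameter, 205 high, right of the row; point at mid-height.

How it is judged:
By the outcome, as a careful person would: the job done as asked, in the order asked, and still so for the second after the job is handed in, with the robot touching nothing.
It also fails if it takes over 69 s, if anything falls off the work surface, if the arm or the gripper's body presses on something with over 40 N, if the wrist force passes 120 N, or if a joint passes its speed limit or range.

## Working session

There is one attempt and no reset: what is moved stays moved. The work goes in short steps, Python scripts to look and compute and a tool call to move; the robot and the scene stay as the last step left them, time stands still between calls to the robot, and variables do not carry over. Pictures are saved under pics/ and viewed, and the job is handed in when it is done.

Besides the shell and the picture viewer there is one more tool, called after "Emit:" by a JSON object that holds its "op" and its "data", one argument or row to a line. send_rows: Moves the arm, as the interface text tells. Its arguments: {"type":"object","properties":{"deltas":{"type":"array","items":{"type":"number"}},"squeeze":{"type":"number"}},"required":["deltas"]}

```bash
ls; mkdir -p pics; python3 - <<'E'
from plant import r
import cv2,numpy as np
s=r.observe();print(s)
print(r.tip_extent)
for n in("scene","top"):
    p,d=r.read_camera(n);cv2.imwrite(f"pics/{n}0.png",p);np.save(f"pics/{n}0d.npy",d);np.save(f"pics/{n}0.npy",p)
    print(n,r.camera_model(n))
print(r.camera_model("wrist"))
E
```

```text
pics
{'time_s': 0.0, 'joints': array([-1.31161454e+00,  3.00503192e-01,  1.52163683e+00, -1.35570397e-05,
        1.32068415e+00, -6.65983659e-02]), 'qvel': array([ 0.00047802,  0.00159733, -0.00046597,  0.00015156, -0.00012502,
        0.00071487]), 'joint_torque': array([ 2.60836598e-03, -5.43496835e+01, -3.61791444e+01,  2.44726078e-05,
        4.03060360e-03,  2.00238802e-06]), 'tool_pos': array([ 0.17596146, -0.52084556,  0.24468012]), 'ee_rot': array([-1.34509662,  0.96662894, -0.96504064]), 'force': array([ 0.04515365, -1.09309867, -0.28096722]), 'moment': array([0.01349084, 0.00723447, 0.00370756]), 'grip_width': 0.08524674928224367}
0.014
scene {'fx': 603.3196182057334, 'fy': 603.3196182057334, 'cx': 313.61823514245475, 'cy': 232.59142228234197, 'dist': array([0.03014406, 0.        , 0.        , 0.        , 0.        ]), 'R': array([[-0.50152584,  0.86496119, -0.01771927],
       [ 0.64510533,  0.36024391, -0.67384229],
       [-0.57646417, -0.34938012, -0.7386627 ]]), 't': array([ 0.28990622, -0.33883822,  1.70517357])}
top {'fx': 607.1671729994374, 'fy': 607.1671729994374,
[... 170 characters left out ...]
.0161943 ],
       [-0.98491469, -0.02454991, -0.17129027],
       [ 0.17162353, -0.01216446, -0.9850875 ]]), 't': array([-0.02461803,  0.61974887,  1.38741402])}
{'fx': 418.5124780943915, 'fy': 418.5124780943915, 'cx': 313.93009585946425, 'cy': 246.7544323443803, 'dist': array([-0.06009237,  0.        ,  0.        ,  0.        ,  0.        ]), 'hand_eye': array([[ 9.99999881e-01,  2.04755989e-04,  4.43855065e-04,
         3.46347551e-04],
       [-3.67528701e-04, -2.83701396e-01,  9.58912604e-01,
        -1.29232113e-01],
       [ 3.22265400e-04, -9.58912653e-01, -2.83701287e-01,
         7.29194031e-02],
       [ 0.00000000e+00,  0.00000000e+00,  0.00000000e+00,
         1.00000000e+00]])}
```

View pics/top0.png

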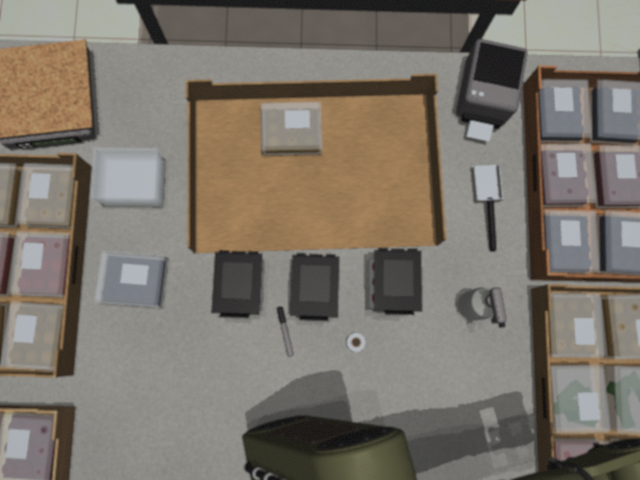

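View pics/scene0.png

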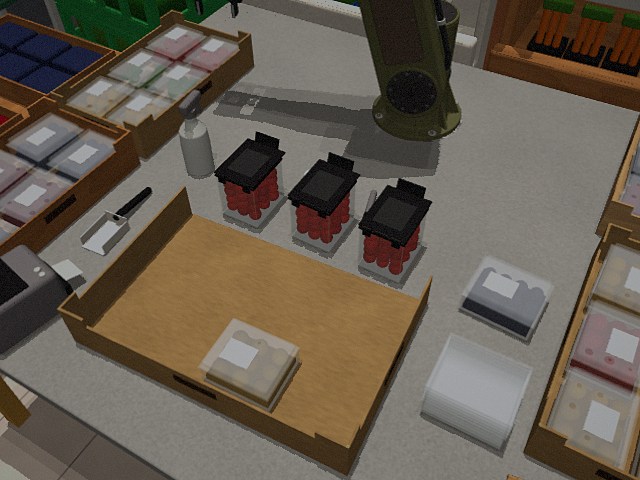

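```bash
cat > h.py <<'E'
import numpy as np,cv2
from scipy.spatial.transform import Rotation as Ro
def ray(m,uv,z):
    uv=np.asarray(uv,float).reshape(-1,1,2)
    K=np.array([[m['fx'],0,m['cx']],[0,m['fy'],m['cy']],[0,0,1]])
    n=cv2.undistortPoints(uv,K,m['dist']).reshape(-1,2)
    d=np.c_[n,np.ones(len(n))]@m['R']; c=-m['R'].T@m['t']
    s=(z-c[2])/d[:,2]; return c+d*s[:,None]
def proj(m,X):
    K=np.array([[m['fx'],0,m['cx']],[0,m['fy'],m['cy']],[0,0,1]])
    return cv2.projectPoints(np.asarray(X,float).reshape(-1,1,3),cv2.Rodrigues(m['R'])[0],m['t'],K,m['dist'])[0].reshape(-1,2)
E
python3 - <<'E'
from plant import r
from h import *
m=r.camera_model("top");p=np.load("pics/top0.npy");d=np.load("pics/top0d.npy")
s=r.observe();print(Ro.from_rotvec(s['ee_rot']).as_matrix().round(3))
roi=np.zeros(p.shape[:2],np.uint8);roi[240:325,205:430]=1
mk=((p.max(2)<75)&(roi>0)).astype(np.uint8)
n,l,st,c=cv2.connectedComponentsWithStats(mk)
for i in range(1,n):
    if st[i,4]<300: continue
    print(st[i])
    cs,_=cv2.findContours((l==i).astype(np.uint8),0,1)
    X=ray(m,cs[0].reshape(-1,2)+0.0,0.1345)
    print(cv2.minAreaRect((X[:,:2]*1000).astype(np.float32)), X[:,:2].min(0),X[:,:2].max(0))
    # central depth
    vs,us=np.where(l==i); dd=np.median(d[vs,us]); print('depth',dd)
# heightmap xyz
v,u=np.mgrid[0:480,0:640]
P=ray(m,np.c_[u.ravel(),v.ravel()],0.0); C=-m['R'].T@m['t']
D=(P-C); D/= (D@m['R'][2])[:,None]; X=C+D*d.ravel()[:,None]
X=X.reshape(480,640,3);np.save('pics/topX.npy',X)
for cx in(237,314,397):
    print(cx,np.c_[X[245:330:3,cx]].round(3).tolist())
for n,uv in dict(cl=(192,250),cr=(438,243),bl=(190,88),br=(436,80)).items(): print(n,ray(m,[uv],.0)[0].round(3),ray(m,[uv],.1)[0].round(3))
for n,uv,z in [('roll',(356,342),.024),('pen1',(280,309),.008),('pen2',(291,355),.008),('spr',(495,307),.2),('blueR',(165,280),.07),('punL',(262,128),.05),('punR',(322,150),.05)]: print(n,ray(m,[uv],z)[0].round(3))
E
```

```text
[[ 0.32  -0.     0.947]
 [-0.947  0.001  0.32 ]
 [-0.001 -1.     0.   ]]
[ 372  248   50   67 2949]
((520.0612182617188, -190.79483032226562), (146.7732391357422, 108.05534362792969), 0.6308572292327881) [ 0.44644555 -0.24540013] [ 0.59317561 -0.13718164]
depth 1.3465191
[ 212  251   50   67 2989]
((504.8733825683594, 161.01673889160156), (104.428466796875, 145.17662048339844), 89.47476196289062) [0.43229431 0.10913451] [0.57769975 0.21368973]
depth 1.3389325
[ 290  253   49   68 2254]
((503.3191833496094, -8.322013854980469), (104.9537124633789, 147.31790161132812), 89.35613250732422) [ 0.42965673 -0.06122662] [0.57729736 0.04418688]
depth 1.341033
237 [[0.613, 0.181, 0.003], [0.606, 0.18, 0.002], [0.578, 0.165, 0.134], [0.571, 0.164, 0.136], [0.564, 0.163, 0.138], [0.558, 0.163, 0.136], [0.551, 0.163, 0.135], [0.544, 0.163, 0.138], [0.538, 0.163, 0.133], [0.532, 0.163, 0.131], [0.524, 0.162, 0.138], [0.518, 0.162, 0.136], [0.511, 0.161, 0.138], [0.505, 0.162, 0.13], [0.498, 0.161, 0.133], [0.491, 0.16, 0.137], [0.485, 0.16, 0.134], [0.478, 0.159, 0.139], [0.472, 0.16, 0.134], [0.46
[... 1278 characters left out ...]
0.499, -0.192, 0.139], [0.493, -0.192, 0.141], [0.487, -0.193, 0.129], [0.48, -0.193, 0.131], [0.473, -0.192, 0.137], [0.467, -0.193, 0.133], [0.46, -0.193, 0.132], [0.453, -0.191, 0.145], [0.446, -0.189, 0.156], [0.447, -0.212, 0.001], [0.44, -0.212, 0.002], [0.433, -0.212, 0.003], [0.426, -0.212, 0.003], [0.419, -0.213, -0.003]]
cl [0.599 0.29  0.   ] [0.583 0.271 0.1  ]
cr [ 0.631 -0.314  0.   ] [ 0.614 -0.292  0.1  ]
bl [1.019 0.319 0.   ] [0.975 0.298 0.1  ]
br [ 1.059 -0.314  0.   ] [ 1.013 -0.292  0.1  ]
roll [ 0.385 -0.112  0.024]
pen1 [0.459 0.07  0.008]
pen2 [0.352 0.041 0.008]
spr [ 0.463 -0.389  0.2  ]
blueR [0.516 0.335 0.07 ]
punL [0.898 0.127 0.05 ]
punR [ 0.846 -0.022  0.05 ]
```

```bash
python3 -c "
import cv2
p=cv2.imread('pics/top0.png')[235:365,195:445];cv2.imwrite('pics/top0c.png',cv2.resize(p,None,fx=3.2,fy=3.2,interpolation=2))"
```

```text
(no output)
```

View pics/top0c.png

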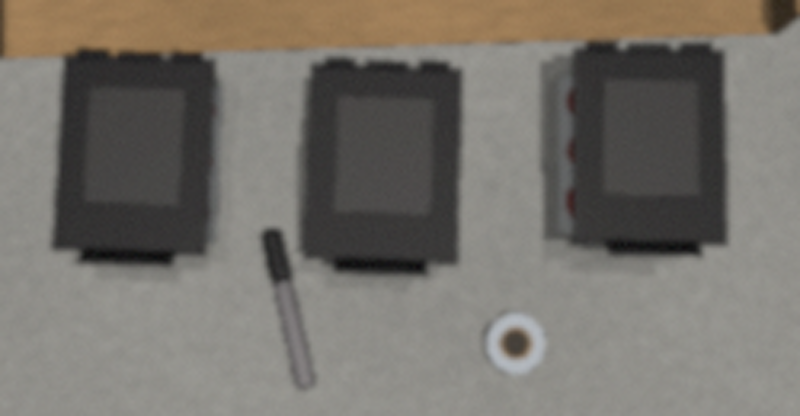

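```bash
python3 - <<'E'
from plant import r
from h import *
m=r.camera_model("top");p=np.load("pics/top0.npy")
g=p.max(2).astype(float)
def sub(line,th=85):
    # first/last crossing, subpixel
    dk=np.where(line<th)[0]
    if len(dk)<8: return None
    a,b=dk[0],dk[-1]
    f=lambda i,j:i+(line[i]-th)/(line[i]-line[j])*(j-i)
    return f(a,a-1),f(b,b+1)
for (x0,x1,y0,y1) in[(200,275,262,306),(280,350,264,308),(360,432,260,304)]:
    L=[];R=[]
    for v in range(y0,y1):
        t=sub(g[v,x0:x1])
        L.append((t[0]+x0,v));R.append((t[1]+x0,v))
    L=ray(m,L,.1345);R=ray(m,R,.1345)
    fl=np.polyfit(L[:,0],L[:,1],1);fr=np.polyfit(R[:,0],R[:,1],1)
    F=[];B=[]
    uc=(x0+x1)//2
    for u in list(range(uc-20,uc+20)):
        t=sub(g[235:330,u],85)
        if t: F.append((u,t[1]+235));B.append((u,t[0]+235))
    B=ray(m,B,.1345);F=ray(m,F,.156)
    print('slopes',fl[0].round(4),fr[0].round(4),'width mid',np.polyval(fl,.51)-np.polyval(fr,.51),'yc at .51',(np.polyval(fl,.51)+np.polyval(fr,.51))/2)
    print(' back x',np.median(B[:,0]).round(4),'front lip x(z.156)',np.median(F[:,0]).round(4),np.polyfit(F[:,1],F[:,0],1)[0].round(3))
# carton mouth: brown boundary
hsv=cv2.cvtColor(p,cv2.COLOR_BGR2HSV)
br=((hsv[...,1]>90)&(hsv[...,0]<25)).astype(np.uint8)
M=[]
for u in list(range(264,290))+list(range(342,370))+list(range(424,434))+list(range(198,210)):
    vs=np.where(br[225:262,u])[0]
    if len(vs):M.append((u,vs.max()+225.5))
M=ray(m,M,0.0);f=np.polyfit(M[:,1],M[:,0],1);print('mouth x=',f,'res',np.std(M[:,0]-np.polyval(f,M[:,1])))
E
```

```text
slopes -0.009 -0.0122 width mid 0.10591152914408007 yc at .51 0.1610709469285794
 back x 0.5782 front lip x(z.156) 0.4311 -0.031
slopes -0.0403 -0.015 width mid 0.10675381819184937 yc at .51 -0.007891845703904513
 back x 0.5761 front lip x(z.156) 0.4285 -0.026
slopes -0.0473 0.0107 width mid 0.12165011881224817 yc at .51 -0.18487270438878983
 back x 0.5929 front lip x(z.156) 0.4455 0.013
mouth x= [-0.0566413  0.6097955] res 0.0007028171918891995
```

```bash
cat > mv.py <<'E'
import sys
from plant import r
from h import *
def tgt(p):
    c,s=np.cos(p),np.sin(p); return np.array([[0,c,s],[-1,0,0],[0,-s,c]])
# args: x y z pitchdeg [yawdeg]
def delta(x,y,z,pd,yd=0):
    s=r.observe();R0=Ro.from_rotvec(s['ee_rot'])
    R1=Ro.from_euler('z',yd,degrees=True)*Ro.from_matrix(tgt(np.radians(pd)))
    a=(R0.inv()*R1).as_rotvec(); d=R0.inv().apply(np.array([x,y,z])-s['tool_pos'])
    return np.r_[a,d]
if __name__=="__main__":
    s=r.observe();print(round(s['time_s'],2),s['tool_pos'].round(4),Ro.from_rotvec(s['ee_rot']).as_matrix()[:,1].round(3),'F',s['force'].round(2),'q',s['joints'].round(2),s['grip_width'].round(3))
    for a in sys.argv[1:]:
        print(a,delta(*map(float,a.split(','))).round(4).tolist())
E
python3 mv.py .32,-.2,.26,30 .36,.161,.26,30
```

```text
Traceback (most recent call last):
  File "mv.py", line 13, in <module>
    s=r.observe();print(round(s['time_s'],2),s['tool_pos'].round(4),Ro.from_rotvec(s['ee_rot']).as_matrix()[:,1].round(3),'F',s['force'].round(2),'q',s['joints'].round(2),s['grip_width'].round(3))
                                                                                                                                                                           ^^^^^^^^^^^^^^^^^^^^^
AttributeError: 'float' object has no attribute 'round'
```

```bash
sed -i "s/s\['grip_width'\].round(3)/round(s['grip_width'],4)/" mv.py
python3 mv.py .32,-.2,.26,30 .36,.161,.26,30
```

```text
0.1 [ 0.176  -0.5209  0.2448] [-0.     0.001 -1.   ] F [-0.93  0.91 -0.22] q [-1.31  0.3   1.52  0.    1.32 -0.07] 0.0851
.32,-.2,.26,30 [1.0377, 0.2949, -0.1715, -0.2579, -0.0149, 0.2391]
.36,.161,.26,30 [1.0377, 0.2949, -0.1715, -0.5871, -0.0146, 0.3926]
```

Emit:
{"op": "send_rows", "data": {
  "deltas": [1.038,0.295,-0.172,-0.258,-0.015,0.239,1,1.038,0.295,-0.172,-0.258,-0.015,0.239,1,1.038,0.295,-0.172,-0.258,-0.015,0.239,1,1.038,0.295,-0.172,-0.258,-0.015,0.239,1,1.038,0.295,-0.172,-0.258,-0.015,0.239,1],
  "squeeze": 20
}}

```text
time_s: 0.6
tool_pos: [0.2786, -0.2917, 0.2561]
ee_rot: [-0.711, 0.592, -1.395]
force: [2.0, -0.3, 1.9]
grip_width: 0.0123
```

```bash
python3 mv.py .36,.161,.26,30 .36,.161,.15,30
```

```text
0.6 [ 0.2786 -0.2917  0.2561] [ 0.663  0.035 -0.748] F [ 1.95 -0.27  1.93] q [-1.29 -0.18  2.14  0.8   1.13 -0.17] 0.0123
.36,.161,.26,30 [0.3194, 0.0911, -0.0508, -0.4422, 0.0671, 0.1071]
.36,.161,.15,30 [0.3194, 0.0911, -0.0508, -0.4465, 0.1493, 0.0341]
```

Emit:
{"op": "send_rows", "data": {
  "deltas": [0.319,0.091,-0.051,-0.442,0.067,0.107,1,0.319,0.091,-0.051,-0.442,0.067,0.107,1,0.319,0.091,-0.051,-0.442,0.067,0.107,1,0.319,0.091,-0.051,-0.442,0.067,0.107,1,0.319,0.091,-0.051,-0.442,0.067,0.107,1]
}}

```text
time_s: 1.1
tool_pos: [0.3286, -0.0901, 0.2717]
ee_rot: [-0.43, 0.427, -1.524]
force: [-0.1, -1.0, -0.8]
grip_width: 0.0001
```

```bash
python3 mv.py .36,.161,.26,30 .36,.161,.15,30
```

```text
1.1 [ 0.3286 -0.0901  0.2717] [ 0.854  0.003 -0.52 ] F [-0.09 -1.03 -0.79] q [-0.84 -0.67  2.52  1.08  0.81  0.14] 0.0001
.36,.161,.26,30 [0.0232, 0.003, -0.0034, -0.251, 0.0337, 0.0071]
.36,.161,.15,30 [0.0232, 0.003, -0.0034, -0.2511, 0.0909, -0.0869]
```

Emit:
{"op": "send_rows", "data": {
  "deltas": [0.023,0.003,-0.003,-0.251,0.034,0.017,1,0.023,0.003,-0.003,-0.251,0.034,0.017,1,0.023,0.003,-0.003,-0.251,0.034,0.017,1,0.023,0.003,-0.003,-0.251,0.034,0.017,1,0.023,0.003,-0.003,-0.251,0.034,0.017,1]
}}

```text
time_s: 1.6
tool_pos: [0.3502, 0.0022, 0.2639]
ee_rot: [-0.463, 0.465, -1.548]
force: [-0.3, -1.2, 0.6]
grip_width: 0.0002
```

```bash
python3 mv.py .38,.161,.22,30 .38,.161,.13,30
```

```text
1.6 [0.3502 0.0022 0.2639] [ 0.831 -0.026 -0.556] F [-0.3  -1.23  0.6 ] q [-0.18 -0.68  2.52  0.38  0.35  1.12] 0.0002
.38,.161,.22,30 [0.0664, -0.0082, 0.026, -0.1598, 0.0451, -0.0214]
.38,.161,.13,30 [0.0664, -0.0082, 0.026, -0.1604, 0.0952, -0.0962]
```

```bash
python3 mv.py .39,.158,.22,45,10
```

```text
1.6 [0.3502 0.0022 0.2639] [ 0.831 -0.026 -0.556] F [-0.3  -1.23  0.6 ] q [-0.18 -0.68  2.52  0.38  0.35  1.12] 0.0002
.39,.158,.22,45,10 [-0.1942, -0.1225, 0.1598, -0.1571, 0.0535, -0.0158]
```

Emit:
{"op": "send_rows", "data": {
  "deltas": [-0.194,-0.122,0.16,-0.157,0.05,-0.016,1,-0.194,-0.122,0.16,-0.157,0.05,-0.016,1,-0.194,-0.122,0.16,-0.157,0.05,-0.016,1,-0.194,-0.122,0.16,-0.157,0.05,-0.016,1,-0.194,-0.122,0.16,-0.157,0.05,-0.016,1]
}}

```text
time_s: 2.1
tool_pos: [0.3867, 0.1543, 0.2219]
ee_rot: [-0.653, 0.549, -1.321]
force: [-0.5, -0.6, 0.6]
grip_width: 0.0001
```

```bash
python3 mv.py .39,.158,.22,45,10 .39,.158,.12,45,10
```

```text
2.1 [0.3867 0.1543 0.2219] [ 0.695  0.121 -0.709] F [-0.46 -0.55  0.59] q [ 0.37 -0.29  2.34 -0.42  0.35  2.1 ] 0.0001
.39,.158,.22,45,10 [0.0027, -0.0021, 0.0019, -0.0031, 0.004, 0.0014]
.39,.158,.12,45,10 [0.0027, -0.0021, 0.0019, -0.003, 0.0749, -0.0691]
```

Emit:
{"op": "send_rows", "data": {
  "deltas": [0,0,0,-0.003,0.077,-0.072,1,0,0,0,-0.003,0.077,-0.072,1,0,0,0,-0.003,0.077,-0.072,1,0,0,0,-0.003,0.077,-0.072,1]
}}

```text
time_s: 2.5
tool_pos: [0.3905, 0.1427, 0.1359]
ee_rot: [-0.673, 0.574, -1.297]
force: [-0.5, 0.3, 0.8]
grip_width: -0.0002
```

```bash
python3 mv.py .43,.161,.118,45,10; python3 - <<'E'
from plant import r
from h import *
p,d=r.read_camera("wrist");cv2.imwrite("pics/w1.png",p)
p,d=r.read_camera("scene");cv2.imwrite("pics/s1.png",p)
E
```

```text
2.5 [0.3905 0.1427 0.1359] [ 0.669  0.134 -0.731] F [-0.48  0.26  0.79] q [ 0.3  -0.09  2.42 -0.89  0.09  2.55] -0.0002
.43,.161,.118,45,10 [0.0339, -0.0004, -0.0159, -0.0105, 0.042, 0.0185]
```

View pics/w1.png

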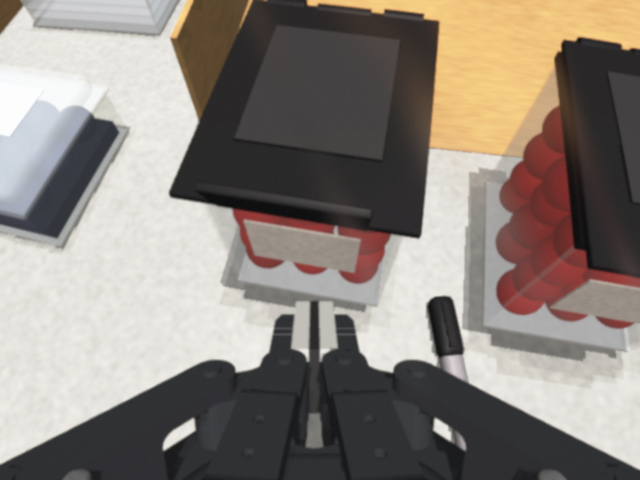

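View pics/s1.png

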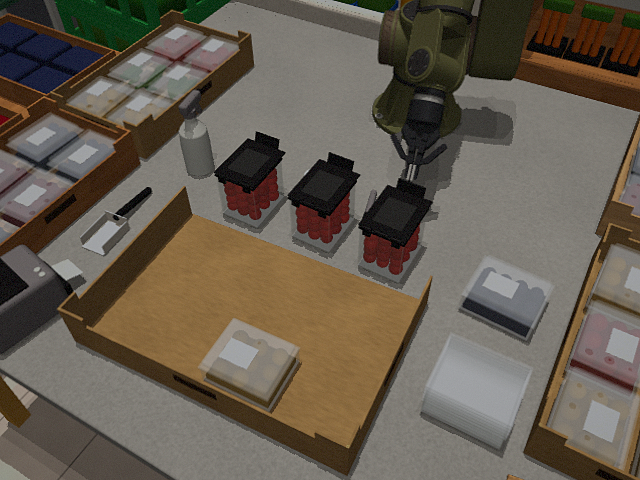

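```bash
cat > kin.py <<'E'
from h import *
from scipy.optimize import least_squares
Rz=lambda a:Ro.from_euler('z',a);Ry=lambda a:Ro.from_euler('y',a)
def fk(q,k):
    h,a1,L1,a3,L2,L3=k
    A=Rz(q[0]);B=A*Ry(q[1]);C=A*Ry(q[1]+q[2]);W=C*Rz(q[3])*Ry(q[4])*Rz(q[5])
    p=A.apply([a1,0,h])+B.apply([0,0,L1])+C.apply([a3,0,L2])+W.apply([0,0,L3])
    return p,W
data=[([-1.3116,.3005,1.5216,0,1.3207,-.0666],[.17596,-.52085,.24468],[-1.345,.9666,-.965]),
([-1.29,-.18,2.14,.8,1.13,-.17],[.2786,-.2917,.2561],[-.711,.592,-1.395]),
([-.84,-.67,2.52,1.08,.81,.14],[.3286,-.0901,.2717],[-.43,.427,-1.524]),
([-.18,-.68,2.52,.38,.35,1.12],[.3502,.0022,.2639],[-.463,.465,-1.548]),
([.37,-.29,2.34,-.42,.35,2.1],[.3867,.1543,.2219],[-.653,.549,-1.321]),
([.3,-.09,2.42,-.89,.09,2.55],[.3905,.1427,.1359],[-.673,.574,-1.297])]
f=lambda k:np.concatenate([fk(q,k)[0]-p for q,p,_ in data])
so=least_squares(f,[.3,0,.35,0,.3,.2],loss='soft_l1',f_scale=.003);K=so.x
# tool rotation relative to W
T=[fk(q,K)[1].inv()*Ro.from_rotvec(e) for q,p,e in data]
T0=Ro.from_matrix(np.round(T[0].as_matrix()))
if __name__=="__main__":
    print(K.round(4),(f(K)*1000).round(1));
    for t in T:print(t.as_matrix().round(2).tolist())
lo=np.array([-3.03,-.79,.23,-1.04,0,-2.55]);hi=np.array([3.03,2.21,2.52,4.18,3.07,2.55])
def ik(p,R,q0,n=30,seed=0):
    rg=np.random.default_rng(seed);best=[]
    def e(q):
        P,W=fk(q,K);return np.r_[(P-p)*10,((W*T0).inv()*R).as_rotvec()*3]
    for i in range(n):
        s=np.clip(q0,lo+.01,hi-.01) if i==0 else rg.uniform(lo,hi)
        o=least_squares(e,s,bounds=(lo,hi))
        if o.cost<1e-6 and not any(np.abs(o.x-b).max()<.05 for b in best):best.append(o.x)
    return sorted(best,key=lambda b:np.abs(b-q0).max())
E
python3 kin.py
```

```text
[ 0.2817 -0.032   0.4527  0.0884  0.4794  0.278 ] [-36.5  -5.  -13.3 -11.   14.8   0.3  -8.5  -0.9   3.8   0.6 -30.1   2.4
  14.1 -40.5  -3.4   1.4 -41.8   0.7]
[[-1.0, 0.0, 0.0], [0.0, 0.0, 1.0], [0.0, 1.0, -0.0]]
[[-1.0, 0.01, -0.0], [-0.0, -0.0, 1.0], [0.01, 1.0, 0.0]]
[[-1.0, 0.0, 0.01], [0.01, -0.0, 1.0], [0.0, 1.0, 0.0]]
[[-1.0, -0.0, -0.0], [-0.0, 0.0, 1.0], [-0.0, 1.0, -0.0]]
[[-1.0, 0.0, -0.01], [-0.01, 0.0, 1.0], [0.0, 1.0, -0.0]]
[[-1.0, -0.0, -0.0], [-0.0, -0.01, 1.0], [-0.0, 1.0, 0.01]]
```

```bash
sed -i 's/h,a1,L1,a3,L2,L3=k/h,a1,L1,a3,L2,L3,b,c5=k/; s/A.apply(\[a1,0,h\])/A.apply([a1,b,h])/; s/\[.3,0,.35,0,.3,.2\]/[.3,0,.35,0,.3,.2,0.03,0]/; s/+W.apply(\[0,0,L3\])/+(C*Rz(q[3])*Ry(q[4])).apply([c5,0,L3])/' kin.py; python3 kin.py
```

```text
[ 0.2231 -0.007   0.4252  0.0411  0.453   0.2332  0.0361 -0.0014] [-0.4 -0.  -1.   0.3 -0.4  1.7  0.1 -0.4 -0.3 -0.5  0.6  1.  -0.2 -0.
 -1.6 -0.  -0.   0.2]
[[-1.0, 0.0, 0.0], [0.0, 0.0, 1.0], [0.0, 1.0, -0.0]]
[[-1.0, 0.01, -0.0], [-0.0, -0.0, 1.0], [0.01, 1.0, 0.0]]
[[-1.0, 0.0, 0.01], [0.01, -0.0, 1.0], [0.0, 1.0, 0.0]]
[[-1.0, -0.0, -0.0], [-0.0, 0.0, 1.0], [-0.0, 1.0, -0.0]]
[[-1.0, 0.0, -0.01], [-0.01, 0.0, 1.0], [0.0, 1.0, -0.0]]
[[-1.0, -0.0, -0.0], [-0.0, -0.01, 1.0], [-0.0, 1.0, 0.01]]
```

```bash
cat > t.py <<'E'
from kin import *
from mv import tgt
q0=np.array([.3,-.09,2.42,-.89,.09,2.55])
for nm,b in dict(L=(.515,.161),M=(.5125,-.008),R=(.5295,-.193)).items():
  for pd in(15,25,35,45):
    for yd in (0,15,30) if nm=='L' else ((0,) if nm=='M' else (0,-20)):
      c,s=np.cos(np.radians(pd)),np.sin(np.radians(pd))
      R=Ro.from_euler('z',yd,degrees=True)*Ro.from_matrix(tgt(np.radians(pd)))
      out=[]
      for cx,cz in((-100,118),(-67,120),(-30,220)):
        w=np.array([b[0]+cx/1e3,b[1],cz/1e3])
        p=w-R.apply([0,.014,.011])
        out.append([x.round(2).tolist() for x in ik(p,R,q0,n=8)])
      print(nm,pd,yd,*out,sep='\n   ')
E
python3 t.py
```

```text
L
   15
   0
   [[0.59, 0.37, 2.49, 3.8, 1.08, -1.75]]
   [[0.52, 0.39, 2.43, 3.74, 1.03, -1.76]]
   [[0.46, 0.08, 2.36, 3.85, 0.71, -2.02]]
L
   15
   15
   []
   [[0.28, 0.36, 2.49, 3.16, 1.02, -1.58]]
   [[0.24, 0.04, 2.41, 3.1, 0.61, -1.55]]
L
   15
   30
   []
   [[0.02, 0.37, 2.48, 2.57, 1.05, -1.41]]
   [[0.02, 0.05, 2.39, 2.37, 0.74, -1.09]]
L
   25
   0
   [[0.56, 0.21, 2.48, 3.91, 0.77, -1.91]]
   [[0.5, 0.24, 2.41, 3.85, 0.73, -1.91]]
   [[0.44, -0.01, 2.31, 4.17, 0.47, -2.35]]
L
   25
   15
   []
   [[0.28, 0.21, 2.47, 3.16, 0.67, -1.58]]
   [[0.24, -0.05, 2.35, 3.07, 0.29, -1.51]]
L
   25
   30
   []
   [[0.04, 0.22, 2.46, 2.47, 0.74, -1.26]]
   [[0.04, -0.03, 2.34, 2.05, 0.5, -0.75]]
L
   35
   0
   [[0.52, 0.09, 2.44, 4.16, 0.5, -2.21]]
   [[0.46, 0.14, 2.37, 4.1, 0.46, -2.2]]
   []
L
   35
   15
   [[0.31, 0.05, 2.49, 3.26, 0.36, -1.65]]
   [[0.27, 0.1, 2.42, 3.17, 0.34, -1.59]]
   [[0.25, -0.09, 2.28, 1.61, 0.01, -0.05]]
L
   35
   30
   [[0.09, 0.05, 2.49, 2.26, 0.46, -1.01]]
   [[0.08, 0.11, 2.41, 2.22, 0.46, -0.97]]
   [[0.07, -0.08, 2.26, 1.44, 0.37, -0.14]]
L
  
[... 1193 characters left out ...]
0.64, 0.21, 2.48, 2.73, 0.71, -1.38]]
   [[-0.57, 0.25, 2.41, 2.82, 0.67, -1.41]]
   [[-0.5, 0.0, 2.3, 2.69, 0.32, -1.21]]
R
   35
   0
   [[-0.84, 0.16, 2.36, 1.75, 0.67, -0.79]]
   [[-0.76, 0.2, 2.3, 1.79, 0.62, -0.77]]
   [[-0.69, 0.02, 2.17, 1.38, 0.56, -0.21]]
R
   35
   -20
   [[-0.62, 0.1, 2.43, 2.55, 0.39, -1.17]]
   [[-0.55, 0.15, 2.36, 2.65, 0.36, -1.23]]
   [[-0.49, -0.03, 2.22, 1.58, 0.11, -0.08]]
R
   45
   0
   [[-0.78, 0.1, 2.3, 1.36, 0.53, -0.36]]
   [[-0.71, 0.15, 2.23, 1.36, 0.49, -0.31]]
   [[-0.64, 0.01, 2.09, 0.91, 0.57, 0.26]]
R
   45
   -20
   [[-0.59, 0.05, 2.36, 1.76, 0.17, -0.36]]
   [[-0.53, 0.1, 2.28, 1.76, 0.13, -0.32]]
   [[-0.48, -0.03, 2.13, 0.34, 0.28, 1.15]]
```

```bash
cat > wp.py <<'E'
import sys
from mv import *
B=dict(L=(.515,.161),M=(.5125,-.008),R=(.5295,-.193))
if __name__=="__main__":
    from kin import ik
    b=B[sys.argv[1]];pd,yd=float(sys.argv[2]),float(sys.argv[3])
    s=r.observe();print(round(s['time_s'],2),s['tool_pos'].round(4),Ro.from_rotvec(s['ee_rot']).as_matrix()[:,1].round(3),'F',s['force'].round(2),'q',s['joints'].round(2),round(s['grip_width'],4))
    R=Ro.from_euler('z',yd,degrees=True)*Ro.from_matrix(tgt(np.radians(pd)))
    Rc=Ro.from_rotvec(s['ee_rot']);print('corner now rel bin',((s['tool_pos']+Rc.apply([0,.014,.011])-np.r_[b,0])*1e3).round(1))
    for a in sys.argv[4:]:
        a=list(map(float,a.split(',')));cx,cz=a[:2];dy=a[2] if len(a)>2 else 0
        p=np.array([b[0]+cx/1e3,b[1]+dy/1e3,cz/1e3])-R.apply([0,.014,.011])
        k=ik(p,R,s['joints'],n=2)
        print(a,delta(*p,pd,yd).round(3).tolist(),'ik',k[0].round(2) if k else None)
E
python3 wp.py L 40 20 -112,150 -112,118 -67,118 -62,158 -49,192 -29,220; python3 wp.py M 40 10 -112,118 -67,118 -62,158 -49,192 -29,220;python3 wp.py R 40 0 -112,118 -67,118 -62,158 -49,192 -29,220
```

```text
2.6 [0.3917 0.1433 0.1387] [ 0.673  0.135 -0.727] F [ 0.22 -0.27  0.13] q [ 0.3  -0.09  2.42 -0.89  0.09  2.55] -0.0002
corner now rel bin [-106.   -14.5  136.1]
[-112.0, 150.0] [0.114, -0.124, 0.112, -0.013, -0.011, 0.006] ik [ 0.26 -0.13  2.47  2.32  0.1  -0.81]
[-112.0, 118.0] [0.114, -0.124, 0.112, -0.012, 0.013, -0.016] ik [ 0.26 -0.02  2.49  2.78  0.21 -1.28]
[-67.0, 118.0] [0.114, -0.124, 0.112, -0.004, 0.043, 0.016] ik [ 0.21  0.07  2.39  2.64  0.21 -1.16]
[-62.0, 158.0] [0.114, -0.124, 0.112, -0.004, 0.017, 0.047] ik [ 0.21 -0.03  2.35  2.    0.11 -0.52]
[-49.0, 192.0] [0.114, -0.124, 0.112, -0.002, 0.001, 0.08] ik [ 0.2  -0.09  2.3   1.08  0.13  0.4 ]
[-29.0, 220.0] [0.114, -0.124, 0.112, 0.002, -0.006, 0.113] ik [ 0.19 -0.1   2.23  0.72  0.19  0.76]
2.6 [0.3917 0.1433 0.1387] [ 0.673  0.135 -0.727] F [ 0.22 -0.27  0.13] q [ 0.3  -0.09  2.42 -0.89  0.09  2.55] -0.0002
corner now rel bin [-103.5  154.5  136.1]
[-112.0, 118.0] [0.116, -0.004, -0.015, 0.15, -0.012, -0.039] ik None
[-67.0, 118.0] [0.116, -0.004, -0.015, 0.159, 0.018, -0.007] ik [-0.3   0.02  2.44  1.92  0.38 -0
[... 275 characters left out ...]
26 -0.16  2.28  1.06  0.38  0.25]
2.6 [0.3917 0.1433 0.1387] [ 0.673  0.135 -0.727] F [ 0.22 -0.27  0.13] q [ 0.3  -0.09  2.42 -0.89  0.09  2.55] -0.0002
corner now rel bin [-120.5  339.5  136.1]
[-112.0, 118.0] [0.117, 0.116, -0.142, 0.332, -0.025, -0.05] ik [-0.84  0.1   2.36  1.56  0.61 -0.6 ]
[-67.0, 118.0] [0.117, 0.116, -0.142, 0.341, 0.005, -0.017] ik [-0.73  0.17  2.27  1.61  0.54 -0.57]
[-62.0, 158.0] [0.117, 0.116, -0.142, 0.341, -0.021, 0.014] ik [-0.72  0.08  2.24  1.41  0.54 -0.33]
[-49.0, 192.0] [0.117, 0.116, -0.142, 0.343, -0.037, 0.046] ik [-0.7   0.03  2.19  1.26  0.54 -0.13]
[-29.0, 220.0] [0.117, 0.116, -0.142, 0.346, -0.043, 0.08] ik [-0.66  0.01  2.13  1.14  0.55  0.03]
```

```bash
python3 wp.py L 40 27 -112,160 -108,118
```

```text
2.6 [0.3917 0.1433 0.1387] [ 0.673  0.135 -0.727] F [ 0.22 -0.27  0.13] q [ 0.3  -0.09  2.42 -0.89  0.09  2.55] -0.0002
corner now rel bin [-106.   -14.5  136.1]
[-112.0, 160.0] [0.113, -0.208, 0.201, -0.011, -0.018, 0.013] ik [ 0.16 -0.16  2.46  1.6   0.24 -0.23]
[-108.0, 118.0] [0.113, -0.208, 0.201, -0.009, 0.016, -0.013] ik [ 0.16 -0.01  2.47  2.18  0.29 -0.84]
```

Emit:
{"op": "send_rows", "data": {
  "deltas": [0.113,-0.208,0.201,-0.011,-0.018,0.013,1,0.113,-0.208,0.201,-0.011,-0.018,0.013,1,0.113,-0.208,0.201,-0.011,-0.018,0.013,1,0.113,-0.208,0.201,-0.011,-0.018,0.013,1,0.113,-0.208,0.201,-0.011,-0.018,0.013,1]
}}

```text
time_s: 3.1
tool_pos: [0.3694, 0.1929, 0.1691]
ee_rot: [-0.648, 0.368, -1.107]
force: [0.2, -0.3, 0.1]
grip_width: -0.0001
```

```bash
python3 wp.py L 40 27 -112,160 -108,118
```

```text
3.1 [0.3694 0.1929 0.1691] [ 0.704  0.292 -0.647] F [ 0.22 -0.31  0.12] q [ 0.39 -0.18  2.45  0.04  0.    1.48] -0.0001
corner now rel bin [-129.4   39.2  168.4]
[-112.0, 160.0] [0.007, 0.003, 0.059, 0.043, 0.006, -0.008] ik [ 0.16 -0.16  2.46  1.6   0.24 -0.23]
[-108.0, 118.0] [0.007, 0.003, 0.059, 0.043, 0.036, -0.038] ik [ 0.16 -0.01  2.47  2.18  0.29 -0.84]
```

Emit:
{"op": "send_rows", "data": {
  "deltas": [0.007,0.003,0.059,0.043,0.006,-0.008,1,0.007,0.003,0.059,0.043,0.006,-0.008,1,0.007,0.003,0.059,0.043,0.006,-0.008,1,0.007,0.003,0.059,0.043,0.006,-0.008,1,0.007,0.003,0.059,0.043,0.006,-0.008,1]
}}

```text
time_s: 3.6
tool_pos: [0.3705, 0.1634, 0.1515]
ee_rot: [-0.706, 0.428, -1.068]
force: [-0.0, 0.1, 0.3]
grip_width: -0.0002
```

```bash
python3 wp.py L 40 27 -112,160 -108,118
```

```text
3.6 [0.3705 0.1634 0.1515] [ 0.643  0.298 -0.706] F [-0.03  0.05  0.32] q [ 0.25 -0.17  2.46  1.05  0.15  0.38] -0.0002
corner now rel bin [-128.5   10.   149.4]
[-112.0, 160.0] [0.086, -0.006, 0.027, 0.017, 0.001, 0.014] ik [ 0.16 -0.16  2.46  1.6   0.24 -0.23]
[-108.0, 118.0] [0.086, -0.006, 0.027, 0.018, 0.033, -0.014] ik [ 0.16 -0.01  2.47  2.18  0.29 -0.84]
```

Good — now on the wanted wrist branch. Go down in front of the bin.

Emit:
{"op": "send_rows", "data": {
  "deltas": [0.086,-0.006,0.027,0.018,0.032,-0.013,1,0.086,-0.006,0.027,0.018,0.032,-0.013,1,0.086,-0.006,0.027,0.018,0.032,-0.013,1,0.086,-0.006,0.027,0.018,0.032,-0.013,1]
}}

```text
time_s: 4.0
tool_pos: [0.3785, 0.1633, 0.1254]
ee_rot: [-0.656, 0.423, -1.015]
force: [0.2, 0.5, -0.3]
grip_width: -0.0
```

```bash
python3 wp.py L 40 27 -108,118 -70,118
```

```text
4.0 [0.3785 0.1633 0.1254] [ 0.639  0.364 -0.678] F [ 0.17  0.48 -0.32] q [ 0.18 -0.06  2.48  1.86  0.26 -0.5 ] -0.0
corner now rel bin [-120.9   10.8  124. ]
[-108.0, 118.0] [0.047, -0.006, -0.034, 0.015, 0.009, -0.0] ik [ 0.16 -0.01  2.47  2.18  0.29 -0.84]
[-70.0, 118.0] [0.047, -0.006, -0.034, 0.033, 0.033, 0.023] ik [ 0.13  0.07  2.39  2.13  0.3  -0.8 ]
```

Emit:
{"op": "send_rows", "data": {
  "deltas": [0.047,-0.006,-0.034,0.015,0.009,0,1,0.047,-0.006,-0.034,0.015,0.009,0,1,0.047,-0.006,-0.034,0.015,0.009,0,1]
}}

```text
time_s: 4.3
tool_pos: [0.391, 0.1529, 0.1181]
ee_rot: [-0.628, 0.384, -1.053]
force: [-0.4, -0.2, -0.6]
grip_width: -0.0
```

```bash
python3 wp.py L 40 27 -108,118 -70,118
```

```text
4.3 [0.391  0.1529 0.1181] [ 0.681  0.346 -0.645] F [-0.43 -0.24 -0.6 ] q [ 0.15 -0.    2.48  2.21  0.3  -0.87] -0.0
corner now rel bin [-108.1   -0.   117.5]
[-108.0, 118.0] [0.003, 0.0, 0.001, 0.0, -0.0, 0.0] ik [ 0.16 -0.01  2.47  2.18  0.29 -0.84]
[-70.0, 118.0] [0.003, 0.0, 0.001, 0.017, 0.026, 0.022] ik [ 0.13  0.07  2.39  2.13  0.3  -0.8 ]
```

Emit:
{"op": "send_rows", "data": {
  "deltas": [0,0,0,0.01,0.015,0.012,1,0,0,0,0.017,0.026,0.022,1,0,0,0,0.017,0.026,0.022,1]
}}

```text
time_s: 4.6
tool_pos: [0.4299, 0.1536, 0.1185]
ee_rot: [-0.628, 0.384, -1.052]
force: [-0.4, -0.0, -0.2]
grip_width: 0.0002
```

```bash
python3 wp.py L 40 27 -69,130 -66,150  -49,192 -29,220 -27,223; python3 - <<'E'
from plant import r
from h import *
p,d=r.read_camera("wrist");cv2.imwrite("pics/w2.png",p)
E
```

```text
4.6 [0.4299 0.1536 0.1185] [ 0.681  0.347 -0.645] F [-0.42 -0.03 -0.24] q [ 0.13  0.08  2.39  2.15  0.31 -0.83] 0.0002
corner now rel bin [-69.2   0.7 117.9]
[-69.0, 130.0] [0.003, 0.001, 0.0, 0.001, -0.008, 0.009] ik [ 0.13  0.04  2.38  2.    0.28 -0.67]
[-66.0, 150.0] [0.003, 0.001, 0.0, 0.002, -0.019, 0.026] ik [ 0.13 -0.01  2.36  1.77  0.26 -0.42]
[-49.0, 192.0] [0.003, 0.001, 0.0, 0.01, -0.034, 0.068] ik [ 0.13 -0.08  2.29  1.27  0.28  0.09]
[-29.0, 220.0] [0.003, 0.001, 0.0, 0.019, -0.039, 0.101] ik [ 0.12 -0.09  2.22  1.03  0.32  0.33]
[-27.0, 223.0] [0.003, 0.001, 0.0, 0.02, -0.039, 0.104] ik [ 0.12 -0.09  2.22  1.01  0.32  0.35]
```

View pics/w2.png

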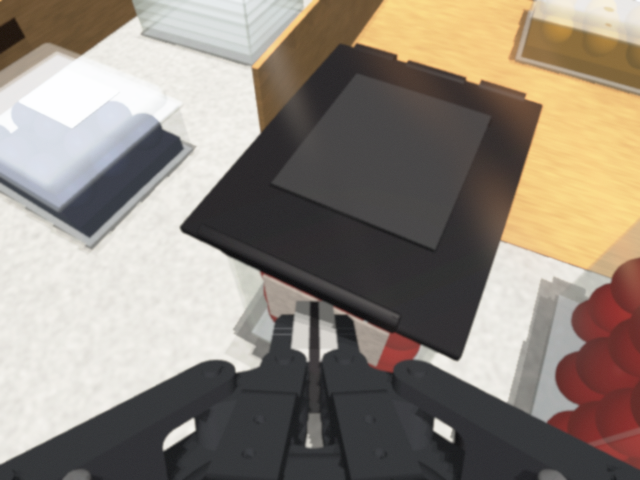

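Emit:
{"op": "send_rows", "data": {
  "deltas": [0,0,0,0.002,-0.005,0.012,1,0,0,0,0.003,-0.012,0.019,1,0,0,0,0.003,-0.019,0.028,1,0,0,0,0.005,-0.026,0.042,1,0,0,0,0.007,-0.031,0.055,1]
}}

```text
time_s: 5.15
tool_pos: [0.4411, 0.1524, 0.1796]
ee_rot: [-0.632, 0.386, -1.052]
force: [-1.6, 0.4, -1.5]
grip_width: 0.0
```

```bash
python3 wp.py L 40 27 -49,192 -40,207 -29,220 -27,223; python3 - <<'E'
from plant import r
from h import *
p,d=r.read_camera("wrist");cv2.imwrite("pics/w3.png",p)
E
```

```text
5.15 [0.4411 0.1524 0.1796] [ 0.679  0.345 -0.648] F [-1.63  0.37 -1.5 ] q [ 0.13 -0.07  2.33  1.39  0.27 -0.04] 0.0
corner now rel bin [-58.1  -0.5 178.9]
[-49.0, 192.0] [0.007, 0.001, 0.0, 0.004, -0.002, 0.015] ik [ 0.13 -0.08  2.29  1.27  0.28  0.09]
[-40.0, 207.0] [0.007, 0.001, 0.0, 0.008, -0.006, 0.032] ik [ 0.12 -0.09  2.26  1.13  0.29  0.23]
[-29.0, 220.0] [0.007, 0.001, 0.0, 0.013, -0.007, 0.048] ik [ 0.12 -0.09  2.22  1.03  0.32  0.33]
[-27.0, 223.0] [0.007, 0.001, 0.0, 0.014, -0.007, 0.052] ik [ 0.12 -0.09  2.22  1.01  0.32  0.35]
```

View pics/w3.png

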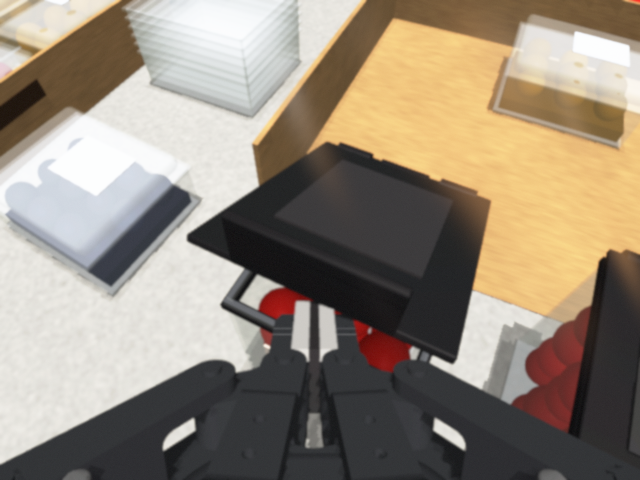

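Emit:
{"op": "send_rows", "data": {
  "deltas": [0,0,0,0.004,-0.002,0.015,1,0,0,0,0.008,-0.006,0.032,1,0,0,0,0.013,-0.007,0.049,1,0,0,0,0.013,-0.007,0.05,1,0,0,0,0.013,-0.007,0.05,1]
}}

```text
time_s: 5.7
tool_pos: [0.4713, 0.1532, 0.221]
ee_rot: [-0.632, 0.386, -1.051]
force: [0.7, 1.3, -1.2]
grip_width: 0.0
```

```bash
python3 wp.py L 40 27 -29,220; python3 - <<'E'
from plant import r
from h import *
p,d=r.read_camera("scene");cv2.imwrite("pics/s2.png",cv2.resize(p[140:300,300:480],None,fx=3,fy=3))
E
```

```text
5.7 [0.4713 0.1532 0.221 ] [ 0.679  0.346 -0.648] F [ 0.65  1.32 -1.2 ] q [ 0.12 -0.08  2.22  1.01  0.32  0.35] 0.0
corner now rel bin [-27.9   0.3 220.3]
[-29.0, 220.0] [0.007, 0.001, -0.0, -0.0, -0.001, -0.001] ik [ 0.12 -0.09  2.22  1.03  0.32  0.33]
```

View pics/s2.png

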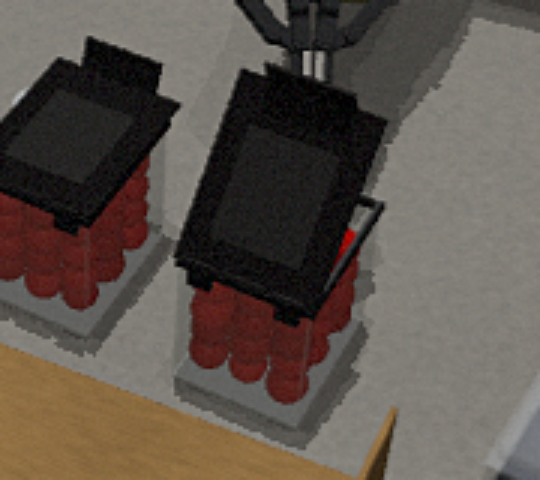

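Emit:
{"op": "send_rows", "data": {
  "deltas": [0,0,0,-0.01,-0.05,-0.012,1,0,0,0,-0.015,-0.08,-0.02,1,0,0,0,-0.015,-0.08,-0.02,1,0,0,0,-0.015,-0.08,-0.02,1,0,0,0,-0.015,-0.08,-0.02,1]
}}

```text
time_s: 6.25
tool_pos: [0.3995, 0.133, 0.2572]
ee_rot: [-0.632, 0.387, -1.051]
force: [0.2, 1.3, 0.4]
grip_width: -0.0001
```

```bash
python3 wp.py M 40 12 -112,200 -108,118; python3 - <<'E'
from plant import r
from h import *
p,d=r.read_camera("scene");cv2.imwrite("pics/s3.png",cv2.resize(p[140:300,300:480],None,fx=3,fy=3))
E
```

```text
6.25 [0.3995 0.133  0.2572] [ 0.678  0.346 -0.649] F [0.23 1.34 0.42] q [ 0.07 -0.36  2.33  0.74  0.46  0.61] -0.0001
corner now rel bin [-97.1 149.1 256.5]
[-112.0, 200.0] [0.008, 0.17, -0.2, 0.121, -0.024, -0.095] ik [-0.39 -0.35  2.47  1.1   0.51  0.11]
[-108.0, 118.0] [0.008, 0.17, -0.2, 0.123, 0.031, -0.155] ik None
```

View pics/s3.png

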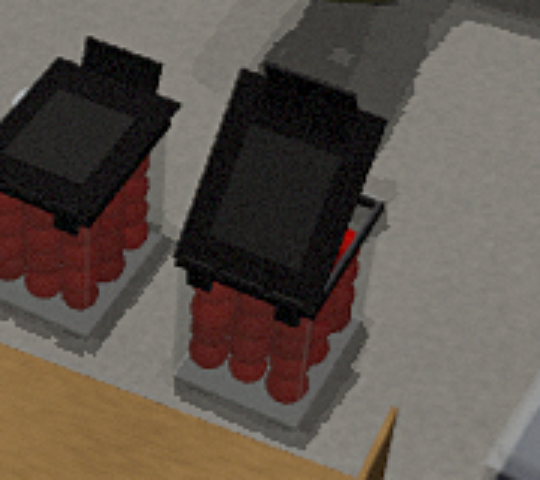

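```bash
for c in "40 12" "40 20" "45 15" "45 20"; do echo == $c; python3 wp.py M $c -112,200 -98,118 -68,118 -49,192 -29,220| tail -5; done
```

```text
== 40 12
[-112.0, 200.0] [0.008, 0.17, -0.2, 0.121, -0.025, -0.095] ik [-0.39 -0.35  2.47  1.1   0.51  0.11]
[-98.0, 118.0] [0.008, 0.17, -0.2, 0.128, 0.038, -0.149] ik [-0.37 -0.05  2.51  1.8   0.45 -0.65]
[-68.0, 118.0] [0.008, 0.17, -0.2, 0.141, 0.058, -0.132] ik [-0.33  0.02  2.44  1.85  0.42 -0.67]
[-49.0, 192.0] [0.008, 0.17, -0.2, 0.15, 0.023, -0.065] ik [-0.31 -0.14  2.35  1.26  0.41 -0.01]
[-29.0, 220.0] [0.008, 0.17, -0.2, 0.159, 0.019, -0.032] ik [-0.28 -0.15  2.28  1.08  0.42  0.19]
== 40 20
[-112.0, 200.0] [0.008, 0.079, -0.093, 0.124, -0.025, -0.095] ik [-0.49 -0.31  2.44  1.13  0.68 -0.08]
[-98.0, 118.0] [0.008, 0.079, -0.093, 0.13, 0.038, -0.15] ik [-0.46 -0.01  2.48  1.59  0.59 -0.62]
[-68.0, 118.0] [0.008, 0.079, -0.093, 0.144, 0.058, -0.132] ik [-0.41  0.05  2.41  1.63  0.56 -0.61]
[-49.0, 192.0] [0.008, 0.079, -0.093, 0.153, 0.023, -0.065] ik [-0.38 -0.11  2.32  1.24  0.57 -0.14]
[-29.0, 220.0] [0.008, 0.079, -0.093, 0.162, 0.018, -0.032] ik [-0.36 -0.12  2.25  1.13  0.59  0.01]
== 45 15
[-112.0, 200.0] [-0.079, 0.143, -0.154, 0.122, -0.026, -0.094] ik [-0.4  -0.3
[... 248 characters left out ...]
0.079, 0.143, -0.154, 0.151, 0.022, -0.064] ik [-0.31 -0.14  2.3   0.98  0.48  0.22]
[-29.0, 220.0] [-0.079, 0.143, -0.154, 0.16, 0.018, -0.031] ik [-0.29 -0.14  2.22  0.86  0.51  0.37]
== 45 20
[-112.0, 200.0] [-0.079, 0.084, -0.09, 0.124, -0.026, -0.094] ik [-0.45 -0.31  2.4   0.94  0.67  0.12]
[-98.0, 118.0] [-0.079, 0.084, -0.09, 0.13, 0.037, -0.148] ik [-0.42 -0.04  2.44  1.37  0.53 -0.37]
[-68.0, 118.0] [-0.079, 0.084, -0.09, 0.144, 0.057, -0.131] ik [-0.38  0.03  2.38  1.39  0.5  -0.36]
[-49.0, 192.0] [-0.079, 0.084, -0.09, 0.153, 0.022, -0.064] ik [-0.35 -0.12  2.28  1.01  0.57  0.1 ]
[-29.0, 220.0] [-0.079, 0.084, -0.09, 0.162, 0.017, -0.031] ik [-0.33 -0.12  2.2   0.91  0.6   0.23]
```

Use 40/15 for M. First the high waypoint.

Emit:
{"op": "send_rows", "data": {
  "deltas": [0.008,0.14,-0.16,0.122,-0.025,-0.095,1,0.008,0.14,-0.16,0.122,-0.025,-0.095,1,0.008,0.14,-0.16,0.122,-0.025,-0.095,1,0.008,0.14,-0.16,0.122,-0.025,-0.095,1,0.008,0.14,-0.16,0.122,-0.025,-0.095,1]
}}

```text
time_s: 6.8
tool_pos: [0.3828, -0.0152, 0.2002]
ee_rot: [-0.591, 0.463, -1.258]
force: [0.1, 0.1, -0.4]
grip_width: -0.0003
```

```bash
python3 wp.py M 40 15 -112,200 -100,118 -70,118
```

```text
6.8 [ 0.3828 -0.0152  0.2002] [ 0.74   0.195 -0.644] F [ 0.06  0.11 -0.44] q [-0.44 -0.34  2.47  1.13  0.58  0.02] -0.0003
corner now rel bin [-112.5   -2.8  199.6]
[-112.0, 200.0] [0.001, -0.009, 0.004, -0.002, 0.001, 0.001] ik [-0.43 -0.34  2.46  1.12  0.58  0.03]
[-100.0, 118.0] [0.001, -0.009, 0.004, 0.001, 0.062, -0.054] ik [-0.41 -0.04  2.51  1.71  0.5  -0.63]
[-70.0, 118.0] [0.001, -0.009, 0.004, 0.008, 0.085, -0.036] ik [-0.36  0.03  2.44  1.75  0.47 -0.64]
```

Emit:
{"op": "send_rows", "data": {
  "deltas": [0,-0.009,0,-0.001,0.02,-0.03,1,0,-0.009,0.004,0,0.062,-0.054,1,0,-0.009,0.004,0,0.062,-0.054,1,0,-0.009,0.004,0,0.062,-0.054,1,0,-0.009,0.004,0,0.062,-0.054,1]
}}

```text
time_s: 7.3
tool_pos: [0.3952, -0.0081, 0.1203]
ee_rot: [-0.596, 0.455, -1.245]
force: [-0.5, 0.7, 1.0]
grip_width: 0.0003
```

```bash
python3 wp.py M 40 15 -100,118 -69,118
```

```text
7.3 [ 0.3952 -0.0081  0.1203] [ 0.737  0.204 -0.644] F [-0.54  0.69  1.01] q [-0.4  -0.04  2.51  1.72  0.5  -0.64] 0.0003
corner now rel bin [-100.2    4.6  119.7]
[-100.0, 118.0] [0.002, 0.004, -0.006, 0.004, 0.0, -0.002] ik [-0.41 -0.04  2.51  1.71  0.5  -0.63]
[-69.0, 118.0] [0.002, 0.004, -0.006, 0.013, 0.023, 0.017] ik [-0.36  0.03  2.43  1.75  0.47 -0.64]
```

Emit:
{"op": "send_rows", "data": {
  "deltas": [0,0,0,0.007,0.012,0.007,1,0,0,0,0.013,0.023,0.017,1,0,0,0,0.013,0.023,0.017,1]
}}

```text
time_s: 7.6
tool_pos: [0.4279, -0.014, 0.1209]
ee_rot: [-0.594, 0.449, -1.247]
force: [-0.8, 0.6, -0.2]
grip_width: 0.0002
```

```bash
python3 wp.py M 40 15 -69,130 -66,150 -57,178; python3 - <<'E'
from plant import r
from h import *
p,d=r.read_camera("wrist");cv2.imwrite("pics/w4.png",p)
E
```

```text
7.6 [ 0.4279 -0.014   0.1209] [ 0.741  0.202 -0.64 ] F [-0.76  0.63 -0.22] q [-0.37  0.04  2.44  1.76  0.48 -0.66] 0.0002
corner now rel bin [-67.5  -1.3 120.4]
[-69.0, 130.0] [-0.004, 0.006, -0.003, -0.002, -0.007, 0.007] ik [-0.36 -0.01  2.43  1.67  0.47 -0.54]
[-66.0, 150.0] [-0.004, 0.006, -0.003, -0.001, -0.018, 0.024] ik [-0.36 -0.06  2.41  1.52  0.46 -0.38]
[-57.0, 178.0] [-0.004, 0.006, -0.003, 0.002, -0.029, 0.051] ik [-0.35 -0.12  2.37  1.34  0.47 -0.16]
```

View pics/w4.png

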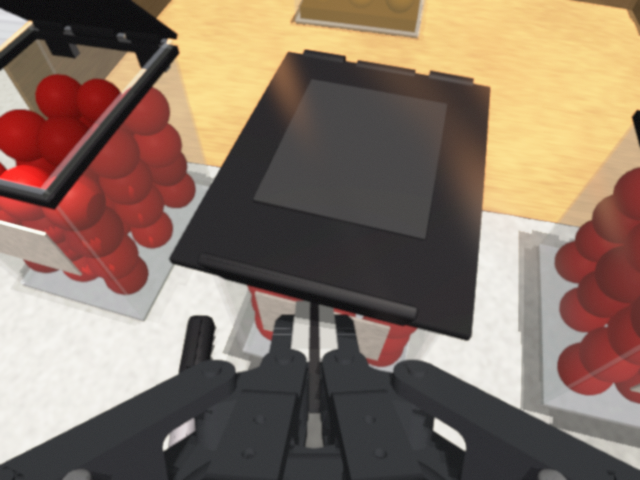

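Left lid still up (stiff). Fingertips are under the middle lip, centred. Lift.

Emit:
{"op": "send_rows", "data": {
  "deltas": [0,0,0,-0.001,-0.006,0.008,1,0,0,0,-0.001,-0.012,0.016,1,0,0,0,-0.001,-0.018,0.025,1,0,0,0,0.001,-0.024,0.038,1,0,0,0,0.002,-0.029,0.052,1]
}}

```text
time_s: 8.15
tool_pos: [0.4367, -0.0128, 0.1786]
ee_rot: [-0.596, 0.452, -1.248]
force: [-0.7, -0.7, -0.9]
grip_width: -0.0001
```

```bash
python3 wp.py M 40 15 -49,192 -40,207 -28,221
```

```text
8.15 [ 0.4367 -0.0128  0.1786] [ 0.74   0.201 -0.642] F [-0.67 -0.65 -0.93] q [-0.35 -0.12  2.38  1.35  0.47 -0.19] -0.0001
corner now rel bin [-5.86e+01 -1.00e-01  1.78e+02]
[-49.0, 192.0] [-0.001, 0.005, -0.003, 0.002, -0.002, 0.017] ik [-0.34 -0.13  2.34  1.25  0.47 -0.06]
[-40.0, 207.0] [-0.001, 0.005, -0.003, 0.005, -0.005, 0.034] ik [-0.33 -0.14  2.3   1.17  0.48  0.04]
[-28.0, 221.0] [-0.001, 0.005, -0.003, 0.008, -0.005, 0.052] ik [-0.31 -0.14  2.26  1.11  0.49  0.12]
```

Emit:
{"op": "send_rows", "data": {
  "deltas": [0,0,0,0.002,-0.002,0.018,1,0,0,0,0.005,-0.005,0.036,1,0,0,0,0.008,-0.006,0.053,1,0,0,0,0.008,-0.006,0.053,1,0,0,0,0.008,-0.006,0.053,1]
}}

```text
time_s: 8.65
tool_pos: [0.4672, -0.0126, 0.2219]
ee_rot: [-0.595, 0.451, -1.247]
force: [-0.8, 0.2, -0.2]
grip_width: 0.0002
```

```bash
python3 wp.py M 40 15 -49,192 ; python3 - <<'E'
from plant import r
from h import *
p,d=r.read_camera("scene");cv2.imwrite("pics/s4.png",cv2.resize(p[120:300,200:480],None,fx=2.8,fy=2.8))
E
```

```text
8.65 [ 0.4672 -0.0126  0.2219] [ 0.74   0.202 -0.642] F [-0.84  0.2  -0.16] q [-0.32 -0.14  2.27  1.12  0.49  0.1 ] 0.0002
corner now rel bin [-2.820e+01  1.000e-01  2.214e+02]
[-49.0, 192.0] [-0.001, 0.006, -0.003, -0.006, 0.003, -0.035] ik [-0.34 -0.13  2.34  1.25  0.47 -0.06]
```

View pics/s4.png

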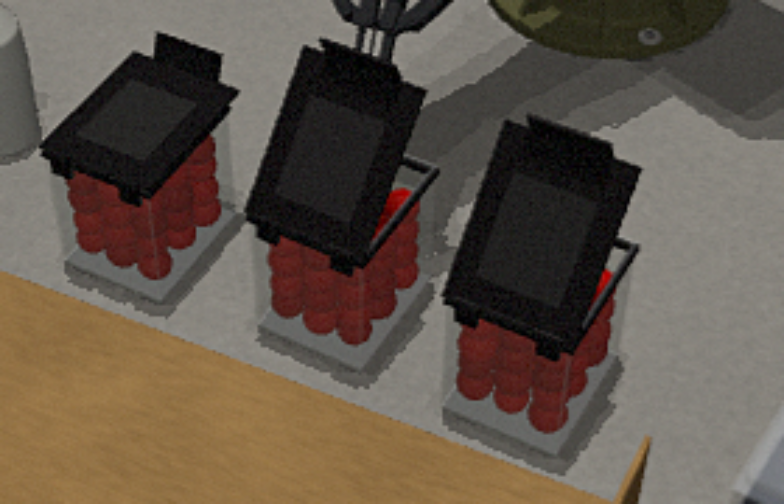

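Emit:
{"op": "send_rows", "data": {
  "deltas": [0,0,0,-0.005,-0.05,-0.012,1,0,0,0,-0.008,-0.075,-0.02,1,0,0,0,-0.008,-0.075,-0.02,1,0,0,0,-0.008,-0.075,-0.02,1,0,0,0,-0.008,-0.075,-0.02,1]
}}

```text
time_s: 9.2
tool_pos: [0.3983, -0.0235, 0.2542]
ee_rot: [-0.595, 0.453, -1.247]
force: [-0.0, -0.4, -0.5]
grip_width: 0.0
```

```bash
python3 wp.py R 40 0 -112,200 -105,118 -69,118; python3 - <<'E'
from plant import r
from h import *
p,d=r.read_camera("scene");cv2.imwrite("pics/s5.png",cv2.resize(p[120:300,200:480],None,fx=2.8,fy=2.8))
E
```

```text
9.2 [ 0.3983 -0.0235  0.2542] [ 0.739  0.202 -0.642] F [-0.03 -0.36 -0.54] q [-0.45 -0.39  2.36  0.94  0.68  0.24] 0.0
corner now rel bin [-114.1  174.2  253.7]
[-112.0, 200.0] [-0.001, 0.173, -0.204, 0.164, 0.001, -0.069] ik [-0.84 -0.12  2.3   1.19  0.66 -0.15]
[-105.0, 118.0] [-0.001, 0.173, -0.204, 0.166, 0.059, -0.128] ik [-0.82  0.11  2.34  1.57  0.59 -0.6 ]
[-69.0, 118.0] [-0.001, 0.173, -0.204, 0.175, 0.086, -0.105] ik [-0.74  0.17  2.27  1.61  0.54 -0.57]
```

View pics/s5.png

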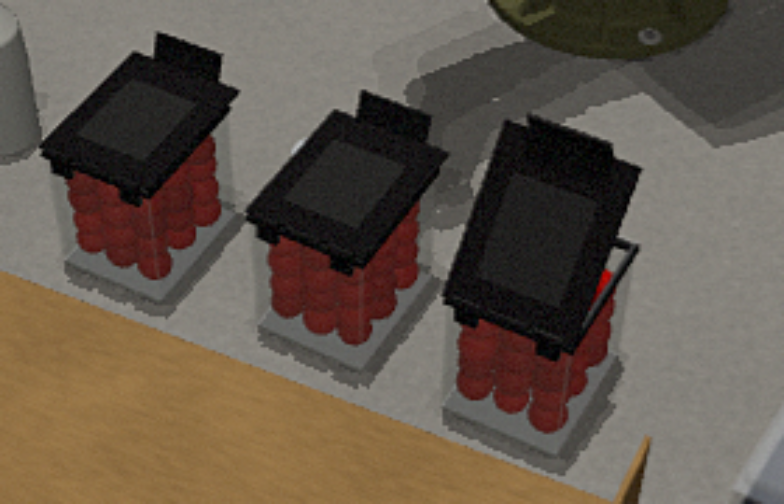

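Middle dropped shut. Now the right bin.

Emit:
{"op": "send_rows", "data": {
  "deltas": [-0.001,0.173,-0.204,0.164,0.001,-0.069,1,-0.001,0.173,-0.204,0.164,0.001,-0.069,1,-0.001,0.173,-0.204,0.164,0.001,-0.069,1,-0.001,0.173,-0.204,0.164,0.001,-0.069,1,-0.001,0.173,-0.204,0.164,0.001,-0.069,1]
}}

```text
time_s: 9.75
tool_pos: [0.3994, -0.1957, 0.1995]
ee_rot: [-0.546, 0.551, -1.502]
force: [-0.5, 0.2, -0.2]
grip_width: 0.0001
```

```bash
python3 wp.py R 40 0 -112,200 -105,118 -69,118
```

```text
9.75 [ 0.3994 -0.1957  0.1995] [ 0.764 -0.001 -0.645] F [-0.48  0.16 -0.16] q [-0.84 -0.11  2.3   1.19  0.66 -0.16] 0.0001
corner now rel bin [-112.3   -2.8  198.9]
[-112.0, 200.0] [0.003, -0.004, 0.001, -0.003, -0.0, 0.001] ik [-0.84 -0.12  2.3   1.19  0.66 -0.15]
[-105.0, 118.0] [0.003, -0.004, 0.001, -0.003, 0.058, -0.057] ik [-0.82  0.11  2.34  1.57  0.59 -0.6 ]
[-69.0, 118.0] [0.003, -0.004, 0.001, -0.003, 0.085, -0.034] ik [-0.74  0.17  2.27  1.61  0.54 -0.57]
```

Emit:
{"op": "send_rows", "data": {
  "deltas": [0,0,0,-0.002,0.025,-0.03,1,0,0,0,-0.003,0.058,-0.057,1,0,0,0,-0.003,0.058,-0.057,1,0,0,0,-0.003,0.058,-0.057,1,0,0,0,-0.003,0.07,-0.046,1]
}}

```text
time_s: 10.25
tool_pos: [0.4236, -0.1902, 0.1228]
ee_rot: [-0.545, 0.546, -1.501]
force: [0.8, -0.7, 0.6]
grip_width: -0.0001
```

```bash
python3 wp.py R 40 0 -105,118 -68,118
```

```text
10.25 [ 0.4236 -0.1902  0.1228] [ 0.767  0.    -0.642] F [ 0.82 -0.73  0.56] q [-0.77  0.13  2.32  1.59  0.57 -0.59] -0.0001
corner now rel bin [-88.2   2.8 122.2]
[-105.0, 118.0] [-0.001, -0.0, -0.0, 0.003, -0.01, -0.014] ik [-0.82  0.11  2.34  1.57  0.59 -0.6 ]
[-68.0, 118.0] [-0.001, -0.0, -0.0, 0.003, 0.018, 0.01] ik [-0.74  0.17  2.27  1.61  0.54 -0.57]
```

Emit:
{"op": "send_rows", "data": {
  "deltas": [0,0,0,0.002,0.01,0.004,1,0,0,0,0.003,0.017,0.01,1,0,0,0,0.003,0.017,0.01,1]
}}

```text
time_s: 10.55
tool_pos: [0.4441, -0.1935, 0.1191]
ee_rot: [-0.546, 0.544, -1.5]
force: [-0.5, 0.5, -1.0]
grip_width: -0.0001
```

```bash
python3 wp.py R 40 0 -68,130 -66,150 -57,178; python3 - <<'E'
from plant import r
from h import *
p,d=r.read_camera("wrist");cv2.imwrite("pics/w5.png",p)
E
```

```text
10.55 [ 0.4441 -0.1935  0.1191] [ 0.767  0.    -0.642] F [-0.53  0.46 -0.98] q [-0.74  0.18  2.28  1.63  0.54 -0.6 ] -0.0001
corner now rel bin [-67.6  -0.4 118.6]
[-68.0, 130.0] [-0.002, 0.002, -0.0, -0.0, -0.008, 0.009] ik [-0.74  0.14  2.27  1.55  0.54 -0.5 ]
[-66.0, 150.0] [-0.002, 0.002, -0.0, -0.0, -0.019, 0.025] ik [-0.73  0.09  2.25  1.45  0.54 -0.38]
[-57.0, 178.0] [-0.002, 0.002, -0.0, -0.0, -0.03, 0.052] ik [-0.71  0.04  2.22  1.32  0.54 -0.22]
```

View pics/w5.png

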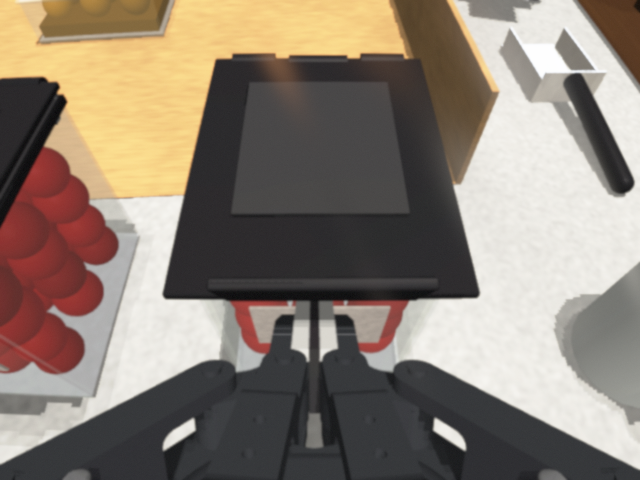

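Emit:
{"op": "send_rows", "data": {
  "deltas": [0,0,0,0,-0.006,0.008,1,0,0,0,0,-0.013,0.017,1,0,0,0,0,-0.019,0.026,1,0,0,0,0,-0.025,0.039,1,0,0,0,0,-0.03,0.052,1]
}}

```text
time_s: 11.1
tool_pos: [0.453, -0.1933, 0.1778]
ee_rot: [-0.546, 0.546, -1.501]
force: [-0.1, -0.5, -1.0]
grip_width: -0.0003
```

```bash
python3 wp.py R 40 0 -49,192 -40,207 -28,221
```

```text
11.1 [ 0.453  -0.1933  0.1778] [ 0.766 -0.    -0.643] F [-0.05 -0.46 -1.  ] q [-0.72  0.04  2.22  1.33  0.55 -0.24] -0.0003
corner now rel bin [-58.7  -0.3 177.2]
[-49.0, 192.0] [0.0, -0.0, 0.0, -0.0, -0.002, 0.018] ik [-0.7   0.03  2.19  1.26  0.54 -0.13]
[-40.0, 207.0] [0.0, -0.0, 0.0, -0.0, -0.005, 0.035] ik [-0.68  0.01  2.16  1.19  0.55 -0.05]
[-28.0, 221.0] [0.0, -0.0, 0.0, -0.0, -0.005, 0.053] ik [-0.66  0.01  2.12  1.13  0.55  0.04]
```

Emit:
{"op": "send_rows", "data": {
  "deltas": [0,0,0,0,-0.002,0.018,1,0,0,0,0,-0.005,0.036,1,0,0,0,0,-0.006,0.054,1,0,0,0,0,-0.006,0.054,1,0,0,0,0,-0.006,0.054,1]
}}

```text
time_s: 11.6
tool_pos: [0.483, -0.1931, 0.222]
ee_rot: [-0.547, 0.546, -1.501]
force: [-0.0, -0.4, -0.4]
grip_width: 0.0001
```

```bash
python3 wp.py R 40 0 -28,221 ; python3 - <<'E'
from plant import r
from h import *
p,d=r.read_camera("scene");cv2.imwrite("pics/s6.png",cv2.resize(p[120:300,200:480],None,fx=2.8,fy=2.8))
E
```

```text
11.6 [ 0.483  -0.1931  0.222 ] [ 0.766  0.    -0.643] F [-0.02 -0.44 -0.43] q [-0.66  0.01  2.13  1.14  0.55  0.03] 0.0001
corner now rel bin [-2.870e+01 -1.000e-01  2.214e+02]
[-28.0, 221.0] [0.0, 0.0, -0.0, -0.0, 0.001, 0.0] ik [-0.66  0.01  2.12  1.13  0.55  0.04]
```

View pics/s6.png

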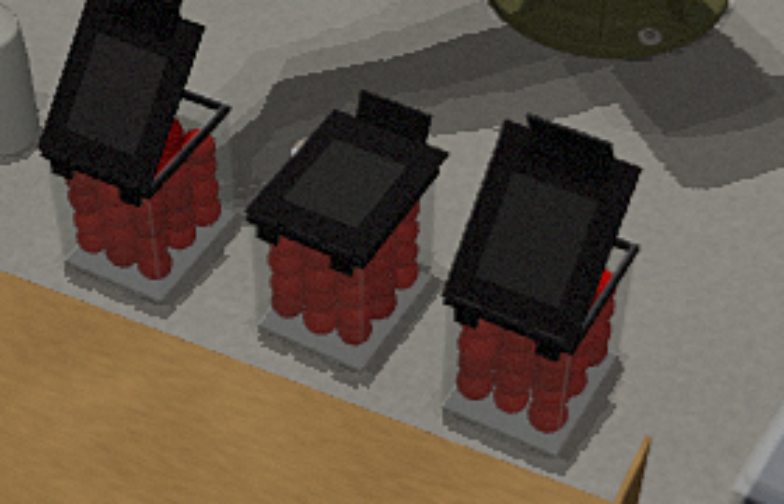

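Emit:
{"op": "send_rows", "data": {
  "deltas": [0,0,0,0,-0.05,-0.012,1,0,0,0,0,-0.08,-0.02,1,0,0,0,0,-0.08,-0.02,1,0,0,0,0,-0.08,-0.02,1]
}}

```text
time_s: 12.05
tool_pos: [0.4091, -0.1937, 0.2583]
ee_rot: [-0.546, 0.546, -1.502]
force: [-0.1, -0.4, 0.1]
grip_width: -0.0002
```

```bash
python3 mv.py .39,-.05,.26,40,12 .40,.15,.26,40,27; cat > t2.py <<'E'
from kin import *
from mv import tgt
# push: tip centre low at bin L front wall, pushing along yaw
q0=np.array([.15,0,2.4,2,.3,-.8])
import itertools
for pd,yd in itertools.product((20,30,40,50),(3,20)):
  R=Ro.from_euler('z',yd,degrees=True)*Ro.from_matrix(tgt(np.radians(pd)))
  print(pd,yd)
  for x in(.41,.46,.55,.64):
    w=np.array([x,.161+(x-.455)*.05,.05]);p=w-R.apply([0,.010,0])
    print('   ',x,p.round(3),[k.round(2).tolist() for k in ik(p,R,q0,n=6)])
E
python3 t2.py
```

```text
12.05 [ 0.4091 -0.1937  0.2583] [ 0.767 -0.001 -0.642] F [-0.14 -0.43  0.15] q [-0.82 -0.2   2.22  1.01  0.72  0.1 ] -0.0002
.39,-.05,.26,40,12 [-0.0007, -0.1351, 0.1618, -0.1436, -0.0159, -0.011]
.40,.15,.26,40,27 [-0.0006, -0.3033, 0.3624, -0.3436, -0.0085, -0.0047]
20 3
    0.41 [0.401 0.158 0.053] [[0.52, 0.54, 2.47, 3.64, 1.1, -1.64]]
    0.46 [0.451 0.161 0.053] [[0.44, 0.55, 2.37, 3.57, 1.02, -1.67]]
    0.55 [0.541 0.165 0.053] [[0.34, 0.6, 2.18, 3.5, 0.88, -1.7]]
    0.64 [0.631 0.17  0.053] [[0.28, 0.68, 1.96, 3.47, 0.75, -1.73]]
20 20
    0.41 [0.401 0.156 0.053] [[0.22, 0.53, 2.52, 3.01, 1.13, -1.56]]
    0.46 [0.451 0.158 0.053] [[0.19, 0.54, 2.41, 2.96, 1.04, -1.54]]
    0.55 [0.541 0.163 0.053] [[0.15, 0.6, 2.2, 2.9, 0.89, -1.49]]
    0.64 [0.631 0.167 0.053] [[0.13, 0.68, 1.98, 2.84, 0.75, -1.42]]
30 3
    0.41 [0.401 0.158 0.055] [[0.49, 0.38, 2.46, 3.69, 0.78, -1.75]]
    0.46 [0.451 0.161 0.055] [[0.42, 0.42, 2.36, 3.63, 0.72, -1.76]]
    0.55 [0.541 0.165 0.055] [[0.33, 0.51, 2.15, 3.58, 0.6, -1.8]]
    0.64 [0.631 0.17  0.055] [[0.27, 0.61, 1.93, 3.57, 0.48, -1.8
[... 553 characters left out ...]
 -2.19]]
40 20
    0.41 [0.403 0.156 0.056] [[0.24, 0.25, 2.46, 2.95, 0.44, -1.46]]
    0.46 [0.453 0.159 0.056] [[0.21, 0.32, 2.34, 2.86, 0.4, -1.4]]
    0.55 [0.543 0.163 0.056] [[0.17, 0.44, 2.12, 2.69, 0.31, -1.25]]
    0.64 [0.633 0.168 0.056] [[0.15, 0.56, 1.89, 2.42, 0.23, -0.99]]
50 3
    0.41 [0.404 0.158 0.058] []
    0.46 [0.454 0.161 0.058] []
    0.55 [0.544 0.165 0.058] []
    0.64 [0.634 0.17  0.058] []
50 20
    0.41 [0.404 0.157 0.058] [[0.25, 0.19, 2.38, 2.69, 0.14, -1.2]]
    0.46 [0.454 0.159 0.058] [[0.22, 0.27, 2.27, 2.41, 0.12, -0.94]]
    0.55 [0.544 0.164 0.058] [[0.19, 0.41, 2.05, 1.64, 0.1, -0.19]]
    0.64 [0.634 0.168 0.058] [[0.16, 0.55, 1.81, 0.91, 0.15, 0.52]]
```

Emit:
{"op": "send_rows", "data": {
  "deltas": [0,-0.135,0.162,-0.144,-0.016,-0.011,0.5,0,-0.135,0.162,-0.144,-0.016,-0.011,0.5,0,-0.303,0.362,-0.344,-0.009,-0.005,0,0,-0.303,0.362,-0.344,-0.009,-0.005,-0.06,0,-0.303,0.362,-0.344,-0.009,-0.005,-0.06]
}}

```text
time_s: 12.55
tool_pos: [0.3986, 0.0475, 0.2591]
ee_rot: [-0.627, 0.385, -1.048]
force: [1.4, -0.4, -0.8]
grip_width: 0.0449
```

```bash
python3 mv.py .40,.15,.24,40,27 .39,.155,.12,35,23; python3 - <<'E'
from plant import r
from h import *
p,d=r.read_camera("scene");cv2.imwrite("pics/s7.png",cv2.resize(p[120:300,200:480],None,fx=2.8,fy=2.8))
E
```

```text
12.55 [0.3986 0.0475 0.2591] [ 0.679  0.351 -0.645] F [ 1.38 -0.4  -0.76] q [-0.29 -0.38  2.34  0.94  0.72  0.22] 0.0449
.40,.15,.24,40,27 [0.0028, 0.0015, -0.004, -0.0904, 0.0492, 0.0164]
.39,.155,.12,35,23 [0.0901, 0.0439, -0.0594, -0.0993, 0.1215, -0.0796]
```

View pics/s7.png

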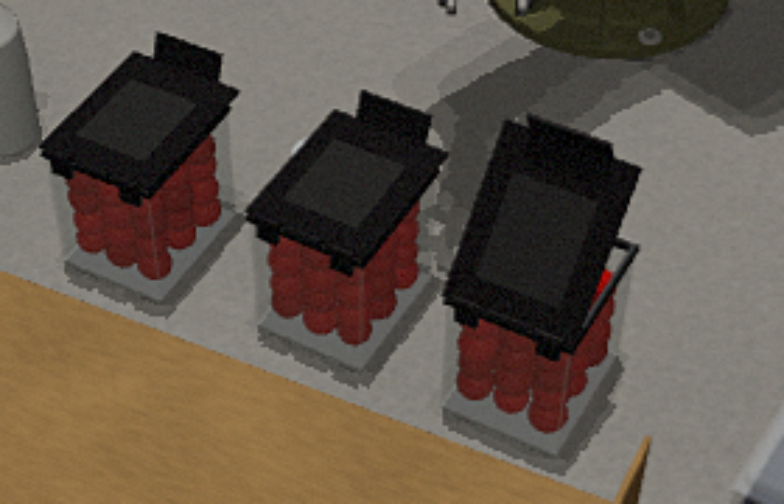

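Emit:
{"op": "send_rows", "data": {
  "deltas": [0,0,0,-0.09,0.049,0.016,-0.06,0,0,0,-0.09,0.049,0.016,-0.06,0,0,0,-0.09,0.049,0.016,-0.06]
}}

```text
time_s: 12.9
tool_pos: [0.3997, 0.15, 0.2394]
ee_rot: [-0.627, 0.385, -1.05]
force: [1.8, -0.7, -0.9]
grip_width: 0.0456
```

```bash
python3 mv.py .385,.155,.12,35,23; python3 - <<'E'
from plant import r
from h import *
p,d=r.read_camera("top");cv2.imwrite("pics/t2.png",p)
E
```

```text
12.9 [0.3997 0.15   0.2394] [ 0.68   0.349 -0.645] F [ 1.77 -0.68 -0.89] q [ 0.13 -0.32  2.35  0.78  0.37  0.6 ] 0.0456
.385,.155,.12,35,23 [0.0899, 0.0434, -0.0579, -0.011, 0.0687, -0.0982]
```

View pics/t2.png

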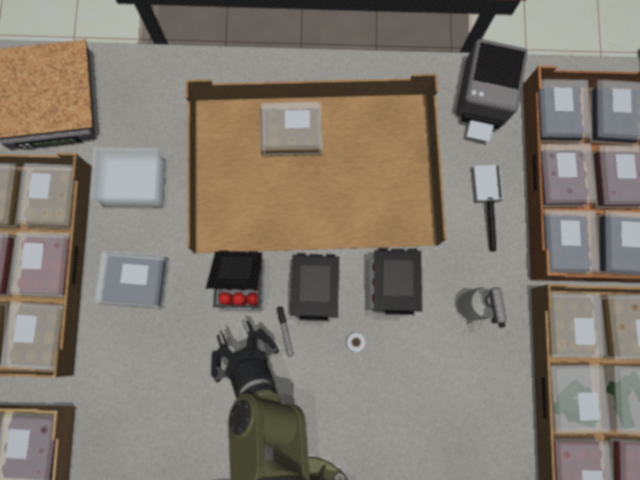

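```bash
python3 - <<'E'
from h import *
from plant import r
m=r.camera_model("top");p=cv2.imread("pics/t2.png")
print(ray(m,[(214.5,306.5),(261,305.5)],.13).round(4))
cv2.imwrite("pics/t2c.png",cv2.resize(p[235:365,190:320],None,fx=4.5,fy=4.5,interpolation=2))
E
```

```text
[[0.4544 0.2088 0.13  ]
 [0.4589 0.1069 0.13  ]]
```

View pics/t2c.png

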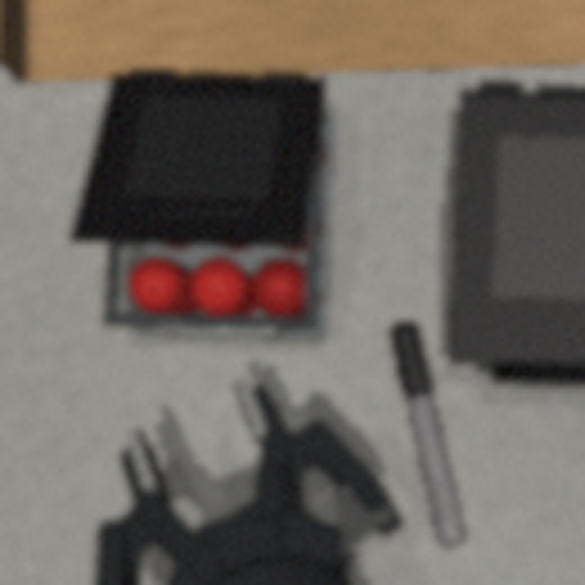

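Emit:
{"op": "send_rows", "data": {
  "deltas": [0.045,0.02,-0.03,-0.006,0.03,-0.055,-0.06,0.09,0.043,-0.058,-0.011,0.069,-0.098,-0.06,0.09,0.043,-0.058,-0.011,0.069,-0.098,-0.06,0.09,0.043,-0.058,-0.011,0.069,-0.098,-0.06,0.09,0.043,-0.058,-0.011,0.069,-0.098,-0.06]
}}

```text
time_s: 13.45
tool_pos: [0.3969, 0.1693, 0.1918]
ee_rot: [-0.51, 0.35, -1.063]
force: [-0.4, -0.1, 0.8]
grip_width: 0.0453
```

```bash
python3 mv.py .40,.158,.07,30,5 .405,.158,.055,30,3
```

```text
13.45 [0.3969 0.1693 0.1918] [ 0.736  0.388 -0.555] F [-0.37 -0.06  0.78] q [ 0.18 -0.19  2.45  1.9   0.26 -0.47] 0.0453
.40,.158,.07,30,5 [0.0693, 0.1748, -0.3372, 0.0151, 0.0655, -0.1023]
.405,.158,.055,30,3 [0.0697, 0.1933, -0.3668, 0.0178, 0.0775, -0.1123]
```

```bash
python3 mv.py .39,.155,.11,33,18
```

```text
13.45 [0.3969 0.1693 0.1918] [ 0.736  0.388 -0.555] F [-0.37 -0.06  0.78] q [ 0.18 -0.19  2.45  1.9   0.26 -0.47] 0.0453
.39,.155,.11,33,18 [0.0143, 0.0586, -0.1431, 0.0121, 0.0348, -0.0748]
```

Emit:
{"op": "send_rows", "data": {
  "deltas": [0.014,0.059,-0.143,0.012,0.035,-0.075,-0.06,0.014,0.059,-0.143,0.012,0.035,-0.075,-0.06,0.014,0.059,-0.143,0.012,0.035,-0.075,-0.06,0.014,0.059,-0.143,0.012,0.035,-0.075,-0.06,0.014,0.059,-0.143,0.012,0.035,-0.075,-0.06]
}}

```text
time_s: 13.95
tool_pos: [0.396, 0.1636, 0.1208]
ee_rot: [-0.485, 0.364, -1.195]
force: [-0.2, 0.9, 0.5]
grip_width: 0.0453
```

```bash
python3 mv.py .395,.156,.055,30,4 .41,.156,.055,30,3
```

```text
13.95 [0.396  0.1636 0.1208] [ 0.792  0.286 -0.539] F [-0.24  0.85  0.54] q [ 0.27  0.06  2.51  3.    0.44 -1.46] 0.0453
.395,.156,.055,30,4 [0.0477, 0.1249, -0.2357, 0.0079, 0.0325, -0.0572]
.41,.156,.055,30,3 [0.0478, 0.1339, -0.2506, 0.0129, 0.0444, -0.0495]
```

Emit:
{"op": "send_rows", "data": {
  "deltas": [0.048,0.13,-0.25,0.008,0.033,-0.057,-0.06,0.048,0.13,-0.25,0.008,0.033,-0.057,-0.06,0.048,0.13,-0.25,0.008,0.033,-0.057,-0.06,0.048,0.13,-0.25,0.008,0.033,-0.057,-0.06,0.048,0.13,-0.25,0.008,0.033,-0.057,-0.06]
}}

```text
time_s: 14.45
tool_pos: [0.3951, 0.1575, 0.0552]
ee_rot: [-0.421, 0.394, -1.471]
force: [-0.2, -0.6, 0.4]
grip_width: 0.0454
```

```bash
python3 mv.py .43,.157,.055,30,3; python3 - <<'E'
from plant import r
from h import *
p,d=r.read_camera("wrist");cv2.imwrite("pics/w6.png",p)
E
```

```text
14.45 [0.3951 0.1575 0.0552] [ 0.864  0.053 -0.501] F [-0.16 -0.59  0.36] q [ 0.49  0.39  2.48  3.66  0.81 -1.72] 0.0454
.43,.157,.055,30,3 [0.0011, 0.0058, -0.0079, 0.0027, 0.0302, 0.0172]
```

View pics/w6.png

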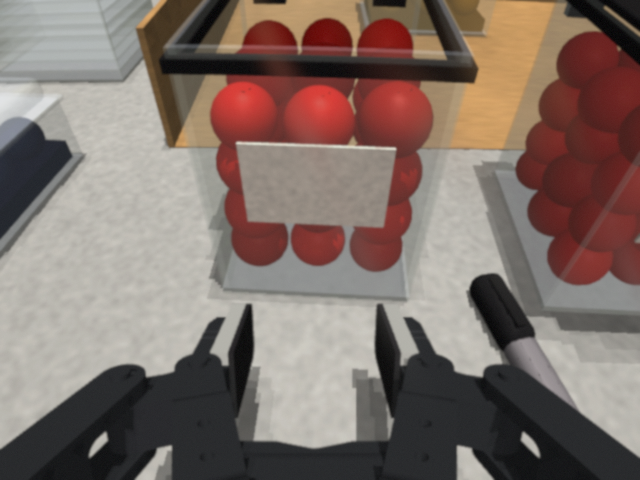

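Emit:
{"op": "send_rows", "data": {
  "deltas": [0,0,0,0,0.016,0.009,-0.06,0,0,0,0,0.028,0.016,-0.06,0,0,0,0,0.036,0.021,-0.06,0,0,0,0,0.043,0.025,-0.06,0,0,0,0,0.05,0.029,-0.06]
}}

```text
time_s: 15.0
tool_pos: [0.4535, 0.1592, 0.0564]
ee_rot: [-0.418, 0.394, -1.477]
force: [-6.1, -1.5, 2.3]
grip_width: 0.0452
```

```bash
python3 mv.py .48,.161,.055,30,3; python3 - <<'E'
from plant import r
from h import *
p,d=r.read_camera("wrist");cv2.imwrite("pics/w7.png",p)
E
```

```text
15.0 [0.4535 0.1592 0.0564] [ 0.865  0.049 -0.499] F [-6.07 -1.47  2.33] q [ 0.4   0.43  2.36  3.6   0.73 -1.75] 0.0452
.48,.161,.055,30,3 [-0.0015, 0.0023, -0.0032, -0.0003, 0.0237, 0.012]
```

View pics/w7.png

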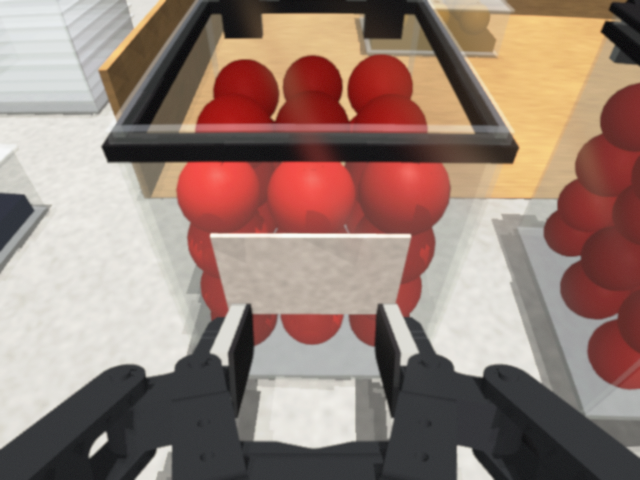

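Emit:
{"op": "send_rows", "data": {
  "deltas": [0,0,0,0,0.012,0.006,-0.06,0,0,0,0,0.024,0.013,-0.06,0,0,0,0,0.037,0.021,-0.06,0,0,0,0,0.05,0.029,-0.06,0,0,0,0,0.063,0.036,-0.06]
}}

```text
time_s: 15.55
tool_pos: [0.5259, 0.1636, 0.0556]
ee_rot: [-0.419, 0.395, -1.476]
force: [-2.7, -0.2, -2.3]
grip_width: 0.0455
```

```bash
python3 mv.py .614,.169,.055,30,3.2; python3 - <<'E'
from plant import r
from h import *
p,d=r.read_camera("wrist");cv2.imwrite("pics/w8.png",p)
p,d=r.read_camera("top");cv2.imwrite("pics/t8.png",cv2.resize(p[80:380,160:460],None,fx=2,fy=2,interpolation=2))
E
```

```text
15.55 [0.5259 0.1636 0.0556] [ 0.865  0.049 -0.5  ] F [-2.73 -0.16 -2.31] q [ 0.33  0.5   2.2   3.56  0.63 -1.77] 0.0455
.614,.169,.055,30,3.2 [0.0001, 0.0013, -0.0007, -0.0004, 0.0768, 0.0436]
```

View pics/w8.png

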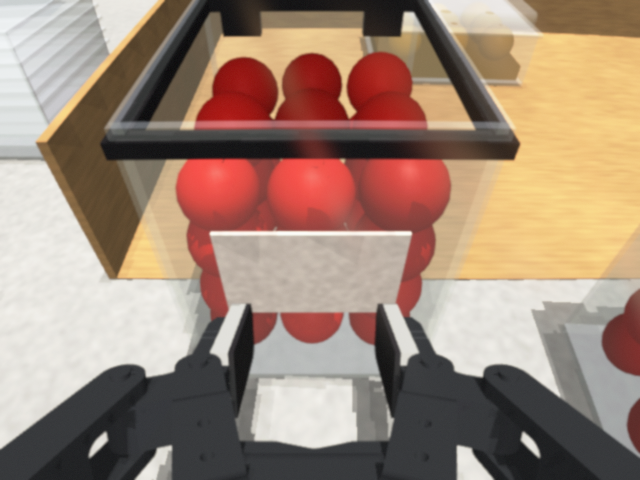

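View pics/t8.png

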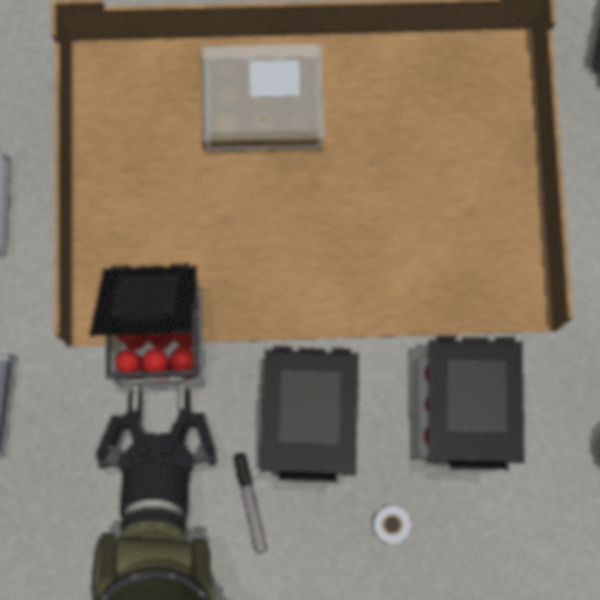

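Emit:
{"op": "send_rows", "data": {
  "deltas": [0,0,0,0,0.013,0.008,-0.06,0,0,0,0,0.026,0.015,-0.06,0,0,0,0,0.039,0.023,-0.06,0,0,0,0,0.052,0.03,-0.06,0,0,0,0,0.063,0.036,-0.06]
}}

```text
time_s: 16.15
tool_pos: [0.5978, 0.1678, 0.0555]
ee_rot: [-0.419, 0.395, -1.477]
force: [-7.7, 0.3, 3.8]
grip_width: 0.0449
```

```bash
python3 mv.py .622,.169,.055,30,3.2
```

```text
16.15 [0.5978 0.1678 0.0555] [ 0.865  0.049 -0.5  ] F [-7.65  0.3   3.83] q [ 0.29  0.58  2.02  3.54  0.53 -1.81] 0.0449
.622,.169,.055,30,3.2 [-0.0006, 0.0012, -0.0006, 0.0002, 0.0212, 0.0117]
```

Emit:
{"op": "send_rows", "data": {
  "deltas": [0,0,0,0,0.01,0.006,-0.06,0,0,0,0,0.017,0.01,-0.06,0,0,0,0,0.021,0.012,-0.06,0,0,0,0,0.021,0.012,-0.06]
}}

```text
time_s: 16.55
tool_pos: [0.6224, 0.1692, 0.0557]
ee_rot: [-0.418, 0.394, -1.477]
force: [-0.0, -0.1, 0.8]
grip_width: 0.0448
```

```bash
python3 mv.py .60,.169,.055,30,3.2; python3 - <<'E'
from plant import r
from h import *
p,d=r.read_camera("top");cv2.imwrite("pics/t9.png",p);cv2.imwrite("pics/t9c.png",cv2.resize(p[180:300,170:310],None,fx=5,fy=5,interpolation=2))
E
```

```text
16.55 [0.6224 0.1692 0.0557] [ 0.866  0.049 -0.498] F [-0.01 -0.14  0.84] q [ 0.28  0.61  1.96  3.55  0.5  -1.82] 0.0448
.60,.169,.055,30,3.2 [-0.0017, 0.0008, -0.0002, -0.0011, -0.019, -0.0118]
```

View pics/t9c.png

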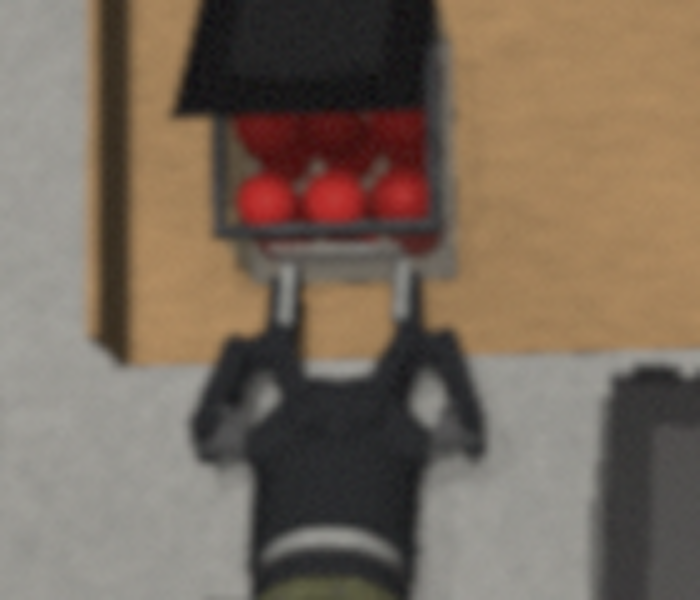

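```bash
python3 - <<'E'
from h import *
from plant import r
m=r.camera_model("top")
print(ray(m,[(170+240/5,180+278/5),(170+455/5,180+276/5)],.0).round(4), ray(m,[(170+215/5,180+235/5),(170+440/5,180+233/5)],.13).round(4))
print(.6098-.0566*.16)
E
```

```text
[[0.636  0.2285 0.    ]
 [0.6397 0.123  0.    ]] [[0.6322 0.2212 0.13  ]
 [0.6356 0.1203 0.13  ]]
0.6007440000000001
```

Emit:
{"op": "send_rows", "data": {
  "deltas": [0,0,0,0,-0.02,-0.012,-0.06,0,0,0,0,-0.06,-0.035,-0.06,0,0,0,0,-0.1,-0.057,-0.06,0,0,0,0,-0.14,-0.07,-0.06,0,0,0,0,-0.16,-0.07,-0.06]
}}

```text
time_s: 17.1
tool_pos: [0.4456, 0.1588, 0.0742]
ee_rot: [-0.421, 0.395, -1.476]
force: [1.9, 0.5, -0.8]
grip_width: 0.0454
```

```bash
python3 mv.py; python3 - <<'E'
from plant import r
from h import *
p,d=r.read_camera("top");cv2.imwrite("pics/t10.png",p)
p,d=r.read_camera("scene");cv2.imwrite("pics/s10.png",p)
E
```

```text
17.1 [0.4456 0.1588 0.0742] [ 0.864  0.049 -0.501] F [ 1.93  0.49 -0.76] q [ 0.41  0.36  2.38  3.64  0.68 -1.79] 0.0454
```

View pics/t10.png

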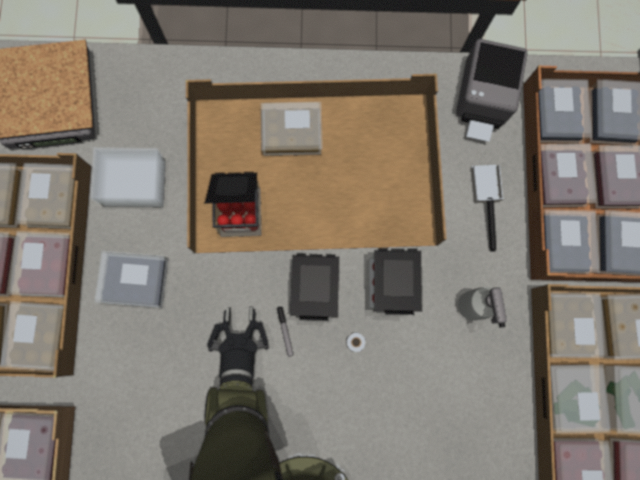

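View pics/s10.png

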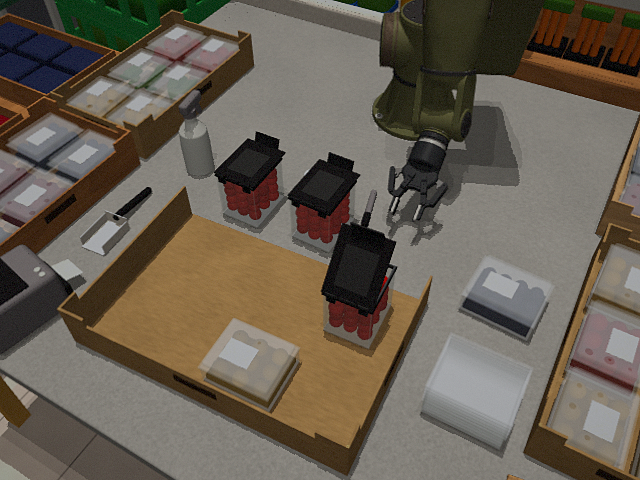

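Emit:
{"op": "send_rows", "data": {
  "deltas": [0,0,0,0,0,0,-0.06,0,0,0,0,0,0,-0.06,0,0,0,0,0,0,-0.06]
}}

```text
time_s: 17.5
tool_pos: [0.4497, 0.1594, 0.0746]
ee_rot: [-0.418, 0.394, -1.478]
force: [-0.1, 0.3, 0.3]
grip_width: 0.0452
```

```bash
python3 - <<'E'
from plant import r
import numpy as np
s=r.observe();print(s['time_s'],np.abs(s['qvel']).max(),s['force'])
print(r.finish_job())
E
```

```text
17.5 0.0061722460556631895 [-0.09081176  0.32214787  0.32088282]
the job is handed in; nothing more can be done
None
```

I lifted the three lids from left to right to about 45° and let each go. The left lid stayed up, and the middle and right lids dropped shut. I then pushed the left bin straight back into the returns carton and handed the job in at 17.5 s.

**Last checks, from the top and scene pictures after backing off:**
- **Left bin:** it stands upright with its lid still up. By ray-cast its front wall is about 33 mm inside the carton mouth, and it stands clear of the punnet.
- **Good bins:** both are in their places with lids shut.
- **Bystanders:** the marker, label roll, sprayer and punnets show no visible movement.
- **Robot:** the gripper touched nothing at hand-in. The highest wrist force I read was about 9 N, while pushing the bin.

None of the final checks failed. Early on, the wrist came close to a singular pose and a joint limit, so some moves in front of the left bin fell short. I switched to a different wrist posture with the tool turned slightly sideways before touching anything.

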